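# Sort ground tool blanks into round-tag and strip-tag nests

### The arm

A 7-joint arm with a two-finger parallel gripper is mounted at the origin on the work surface. World frame = base frame: x ahead of the robot, y to its left, z up, the work surface at z = 0. Lengths are in m, angles in rad, forces in N, time in s.
With the tool pointing down it reaches from about 0.4 to 0.85 m from the base axis. Payload 10.4 kg.
Tool frame: the origin (TCP) lies at the very end of the fingers, on their centre line; the grasp point (between the pads) lies 19 mm behind it (env.pinch_z is the distance from the TCP to the grasp point, in m); z points along the fingers, y is the line along which they close (so a half turn about z gives the same grasp; the last joint's range is limited). The gripper opens to 87 mm and grips with 3 to 60 N. Pads are 19 mm wide; open, the fingers measure 117 mm over their backs; the gripper's body (75 mm by 190 mm) begins 51 mm behind the grasp point.
Start: joints at [1.082, 0.332, -0.065, 1.46, 0.022, 1.35, -0.088], TCP at [0.281, -0.558, 0.223] pointing down, gripper open.
Joint ranges: [-2.6, 2.6], [-0.5, 2.12], [-1.47, 1.34], [0.16, 2.42], [-1.27, 4.41], [0.06, 2.06], [-2.6, 2.6]. Speed limits (rad/s): [2.22, 2.22, 2.79, 2.79, 3.14, 3.14, 3.14].

### API

Orientations are given as a 3x3 rotation matrix whose columns are the frame's x, y, z axes.
In Python, from bench import env gives the robot as it stands. The module is installed in compiled form; this text tells all that it offers.
- The arm moves only by the tool play_rows, never from a script. Its argument "plan" is a list that holds one entry, the list of rows, each a list of 6 numbers: the shift along the tool's x, y, z in mm, then the turn, a rotation vector about the tool's x, y, z in rad. In form: [[[x, y, z, ax, ay, az], ...]]. A call has 1 to 10 rows; each row is the pose to reach, as a shift and turn from the pose commanded when the call began, along the tool's axes at that moment; what a row does not reach only later rows make up. A row lasts 1/8 s, in which the tool goes at most 62.5 mm and 10.7 degrees, less where a joint would pass 70% of its speed; a pose out of reach is approached as far as the arm can. A call with a gripper value outside its range is refused whole. "fingers" is the closure in counts, from 0 (fully open) to 255 (shut), set as the call begins (left out, the last holds). The fingers move at their own pace and stop on an object; "newtons" is the grip in N (left out, the last holds). Time passes only in rows, so rows that repeat a pose let the fingers close. It gives the time, the measured TCP pose, the force, the opening and the grip force at its end, in the units of the state.
- env.read_state(): the state, without advancing time (a new reading comes with each control period).
- env.capture(name): name is "scene" or "top"; returns (picture, depth): 400x640x3 uint8, red, green, blue; 400x640 float32, m along the optical axis (not along the pixel's ray), 0 where there is no reading.
- env.calibration(name): a dict with "intrinsics" (3x3 intrinsics, pixels), "extrinsics" (4x4, takes a point from camera to world coordinates). Camera axes: x right, y up, looking along -z (the intrinsics and any distortion apply to the point x, -y, -z); pixel columns grow to the right and rows downward; lengths in m; the calibration is good to about 2 mm. A picture is of the moment at which its call begins. calibration takes no time and is no camera call.
- env.close_job(): hands the job in; it is judged then, once.
Trained networks look in the newest picture that a camera, given by its name, has taken for a name from the list of things; names that differ only in an ending like _2 or _b are one class to them, and where a whole thing is asked for, a point or a joint stands for the part that bears it (a point fixed in the world has none). Each returns a list of dicts, best first, with "score" (0 to 1); they miss things now and then, are a little off and sometimes report something else, mostly with a low value. They report only what shows in the picture. A call takes as long as a camera call. They do not tell look-alikes from the thing itself.
- env.silhouettes(name, camera): "pixels" (400x640 bool, what is visible of it) and "position" ([column, row] in pixels, amid what is visible of it).
The state is a dict: "t": time; "q": joint angles; "joint_vel": joint speeds; "tau": joint torques, N m; "eef_pos": TCP position; "eef_rot": TCP orientation; "force": force on the tool from outside, world axes, zero at the start; "wrist_torque": the same for the moment, N m; "opening": finger opening in m; "grip_force": force on a finger pad.
Only numpy, scipy, OpenCV 4.12 (cv2) and the standard library are available. Lean on these libraries where they do the work, as an engineer would, in place of code of your own. Each camera call takes 0.05 s, during which the arm holds its last target. There are 200 camera calls.

### The job

Sort the two ground steel blanks by their brass inspection tags: the blank with the round tag has passed and goes into the nest with the round sign, the one with the long strip tag is rejected and goes into the nest with the strip sign. Stand each one upright, tagged end up, on its nest's floor, not leaning, and let go; set them down gently, never drop, topple or ram them. Leave the grinding wheel, the oil bottle and the wrench alone.

Things in the scene. Friction and masses are not known exactly. Their poses are not given: they have to be found in the camera images.
- blank_round_mid (a point): The passed blank: square steel bar 120 x 22 x 22 mm, 0.3 to 0.54 kg. This point is its centre. x axis: along the bar to the tagged end; z axis: out of the tagged face. It starts lying on a tray rib, tagged face up, tagged end roughly away from the robot. Tag: 2.5 mm brass plate on that face, round, 19 mm wide, 46 mm from the centre.
- blank_strip_mid (a point): The rejected blank: square steel bar 120 x 22 x 22 mm, 0.3 to 0.54 kg. This point is its centre. x axis: along the bar to the tagged end; z axis: out of the tagged face. It starts lying on a tray rib, tagged face up, tagged end roughly away from the robot. Tag: 2.5 mm brass plate on that face, strip 58 x 13 mm from mid-bar towards the tagged end.
- nest_round: The pass nest: fixed square open-topped pocket, 64 x 64 mm inside, walls 3 mm, rim 70 mm above the bench. Origin on the bench under the pocket centre, z up. Level floor plate clamped 12 to 32 mm above the bench, height unknown: feel for it (firm to 80 N). A 6 mm base plate reaches 113 mm along the nest's x axis, 74 mm wide; 77 mm along lies a brass sign: round, 44 mm.
- nest_strip: The reject nest: fixed square open-topped pocket, 64 x 64 mm inside, walls 3 mm, rim 70 mm above the bench. Origin on the bench under the pocket centre, z up. Level floor plate clamped 12 to 32 mm above the bench, height unknown: feel for it (firm to 80 N). A 6 mm base plate reaches 113 mm along the nest's x axis, 74 mm wide; 77 mm along lies a brass sign: strip 64 x 14 mm.
- tray: fixed green steel tray 180 x 250 mm, floor 6 mm thick, rim 18 mm high. Origin on the bench under its centre. Two ribs along its x axis, 70 mm long, 18 mm wide, tops 36 mm above the bench, 60 mm either side of the centre line; a blank lies along each, its underside 30 mm above the tray floor and its ends overhanging the rib.
- wheel: bystander: white grinding wheel lying flat, 90 mm across, 22 mm thick with a hub to 30 mm, origin at the centre of its underside
- oil: bystander: grey oil bottle, 60 mm across, 140 mm tall, origin at the centre of its underside
- wrench: bystander: wrench lying flat along its x axis, origin under its middle
There are look-alikes about, which are no part of the job. Leave any orange look-alike of the nest_strip alone.

How it is judged:
At the end, for the whole second after the job is handed in: The round-tagged blank stands in the nest with the round sign and the strip-tagged blank in the nest with the strip sign: each within 4 degrees of vertical, tagged end up, its centre within 26 mm of the pocket's centre along both nest axes and 64 to 98 mm above the bench, at rest and let go (x of blank_round_mid in the frame of nest_round between -0.026 and 0.026 m and y of blank_round_mid in the frame of nest_round between -0.026 and 0.026 m and z of blank_round_mid in the frame of nest_round between 0.064 and 0.098 m and angle between each of blank_round_mid, blank_strip_mid's own x axis and vertical below 0.07 rad and linear speed of each of blank_round, blank_strip below 0.02 m/s and angular speed of each of blank_round, blank_strip below 0.1 rad/s and x of blank_strip_mid in the frame of nest_strip between -0.026 and 0.026 m and y of blank_strip_mid in the frame of nest_strip between -0.026 and 0.026 m and z of blank_strip_mid in the frame of nest_strip between 0.064 and 0.098 m); the robot touches nothing.
It fails at once if a blank dropped, thrown or let fall over (faster than 0.35 m/s while the fingers are not on it) ((linear speed of blank_round above 0.35 m/s and contact force between the fingers and blank_round below 0.05 N) or (linear speed of blank_strip above 0.35 m/s and contact force between the fingers and blank_strip below 0.05 N)).
It fails at once if a blank rammed into a nest (more than 60 N) (contact force between any of blank_round, blank_strip and nest_round above 60 N or contact force between any of blank_round, blank_strip and nest_strip above 60 N).
It fails at once if the grinding wheel, oil bottle or wrench moved more than 30 mm (distance of any of wheel, oil, wrench from where it was at the start of the episode above 0.03 m).
It also fails if it takes over 67 s, if anything falls off the work surface, if the arm or the gripper's body presses on something with over 40 N, if the wrist force passes 120 N, or if a joint passes its speed limit or range.

## Working session

There is one attempt and no reset: what is moved stays moved. The work goes in short steps, Python scripts to look and compute and a tool call to move; the robot and the scene stay as the last step left them, time stands still between calls to the robot, and variables do not carry over. Pictures are saved under pics/ and viewed, at most 10 in all, crops included, and the job is handed in when it is done.

Besides the shell and the picture viewer there is one more tool, called as name(argument=value, ...), one argument or row to a line, values as JSON. play_rows: Moves the arm, as the interface text tells. Its arguments: {"type":"object","properties":{"plan":{"type":"array"},"fingers":{"type":"number"},"newtons":{"type":"number"}},"required":["plan"]}

```bash
mkdir -p pics; ls
python3 - <<'E'
from bench import env
import cv2,numpy as np
np.set_printoptions(precision=3,suppress=True)
for c in ("scene","top"):
    p,d=env.capture(c); cv2.imwrite(f"pics/{c}0.png",cv2.cvtColor(p,cv2.COLOR_RGB2BGR)); np.save(f"{c}0.npy",d)
    k=env.calibration(c); print(c,k)
    for n in ("blank_round","blank_strip","nest_round","nest_strip","tray","wheel","oil","wrench"):
        try:
            print(n,[(round(float(r["score"]),2),np.round(r["position"]).tolist(),int(r["pixels"].sum())) for r in env.silhouettes(n,c)])
        except Exception as e: print(n,e)
s=env.read_state(); print({k:np.round(v,3) for k,v in s.items()}, env.pinch_z)
E
```

```text
pics
scene {'intrinsics': array([[455.376,   0.   , 303.601],
       [  0.   , 455.376, 192.086],
       [  0.   ,   0.   ,   1.   ]]), 'extrinsics': array([[ 0.805, -0.387,  0.45 ,  1.135],
       [ 0.593,  0.545, -0.593, -0.69 ],
       [-0.016,  0.744,  0.668,  0.948],
       [ 0.   ,  0.   ,  0.   ,  1.   ]])}
blank_round it knows: blank_round_mid, blank_strip_mid, nest_round, nest_strip, oil, tray, wheel, wrench
blank_strip it knows: blank_round_mid, blank_strip_mid, nest_round, nest_strip, oil, tray, wheel, wrench
nest_round [(0.64, [217.0, 290.0], 2255)]
nest_strip [(0.8, [148.0, 253.0], 1778), (0.55, [258.0, 246.0], 1785)]
tray [(0.63, [319.0, 204.0], 2694)]
wheel [(0.82, [378.0, 272.0], 947), (0.67, [323.0, 202.0], 2629), (0.6, [357.0, 138.0], 522)]
oil [(0.66, [356.0, 135.0], 607)]
wrench [(0.74, [304.0, 322.0], 565)]
top {'intrinsics': array([[469.757,   0.   , 320.843],
       [  0.   , 469.757, 197.742],
       [  0.   ,   0.   ,   1.   ]]), 'extrinsics': array([[-0.016,  0.998, -0.068,  0.449],
       [-1.   , -0.016,  0.004,  0.104],
       [ 0.003,  0.068,  0.998,  1.
[... 383 characters left out ...]
4, [297.0, 199.0], 3852)]
wheel []
oil [(0.79, [214.0, 210.0], 359)]
wrench [(0.72, [297.0, 201.0], 3745), (0.71, [413.0, 130.0], 352)]
{'t': np.float64(0.7), 'q': array([ 1.082,  0.332, -0.065,  1.46 ,  0.022,  1.35 , -0.088]), 'joint_vel': array([-0.   ,  0.   , -0.002, -0.   , -0.001,  0.   ,  0.001]), 'tau': array([ -0.   , -62.29 ,   0.025, -39.006,  -0.061,   0.031,   0.   ]), 'eef_pos': array([ 0.281, -0.558,  0.223]), 'eef_rot': array([[ 0.893,  0.449,  0.   ],
       [ 0.449, -0.893, -0.   ],
       [ 0.   ,  0.   , -1.   ]]), 'force': array([-0.112,  0.485, -0.068]), 'wrist_torque': array([-0.008,  0.041, -0.031]), 'grip_force': np.float64(0.0), 'opening': np.float64(0.087)} 0.0187
```

Run:
```python
import cv2
t=cv2.imread("pics/top0.png")[100:300,190:490]; cv2.imwrite("pics/topcrop.png",cv2.resize(t,None,fx=2.66,fy=2.66,interpolation=cv2.INTER_CUBIC))
```

```text
(no output)
```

View pics/scene0.png

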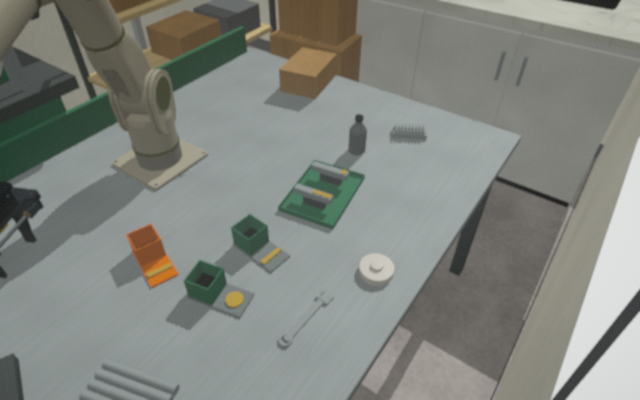

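View pics/topcrop.png

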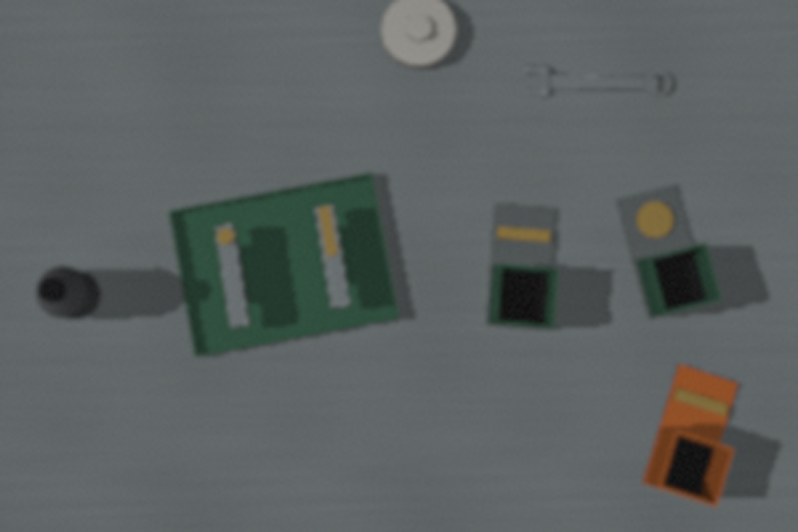

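The top view (original pixels) shows these things:
- **Round-tagged blank:** at about (277,203), next to the oil bottle.
- **Strip-tagged blank:** at about (315,197).
- **nest_round:** green with a round sign, at about (438,195).
- **nest_strip candidates:** green with a strip sign at (386,203), and orange with a strip sign at (450,267). The green one is meant; the orange one is the look-alike to leave alone.

Next I'll measure them.

```bash
cat > h.py <<'E'
import numpy as np,cv2
from bench import env
np.set_printoptions(precision=4,suppress=True)
def ray(c,uv,z):
    k=env.calibration(c); K=k["intrinsics"];T=k["extrinsics"]
    uv=np.atleast_2d(uv).astype(float)
    d=np.c_[(uv[:,0]-K[0,2])/K[0,0],-(uv[:,1]-K[1,2])/K[1,1],-np.ones(len(uv))]@T[:3,:3].T
    o=T[:3,3]; return o+d*((z-o[2])/d[:,2])[:,None]
def cloud(c,depth):
    k=env.calibration(c); K=k["intrinsics"];T=k["extrinsics"]
    v,u=np.mgrid[:400,:640]
    p=np.stack([(u-K[0,2])/K[0,0]*depth,-(v-K[1,2])/K[1,1]*depth,-depth],-1)
    return p@T[:3,:3].T+T[:3,3]
E
python3 - <<'E'
from h import *
im=cv2.imread("pics/top0.png"); d=np.load("top0.npy"); P=cloud("top",d)
print("calib",env.calibration("top").keys())
hsv=cv2.cvtColor(im,cv2.COLOR_BGR2HSV)
Z=P[...,2]
def rect(m,z,name):
    vu=np.argwhere(m); p=ray("top",vu[:,::-1],z)[:,:2]
    r=cv2.minAreaRect((p*1000).astype(np.float32)); 
    c=p.mean(0); w,V=np.linalg.eigh(np.cov((p-c).T)); 
    print(name,len(p),"mean",c,"rect",np.round(r[0],1),np.round(r[1],1),round(r[2],1),"axisdeg",np.degrees(np.arctan2(V[1,1],V[0,1]))%180,"z",np.median(Z[m]))
    return p
# blanks: bright or brass in tray window
for n,(u0,u1) in dict(round=(266,290),strip=(302,326)).items():
    m=np.zeros(Z.shape,bool); w=np.s_[175:230,u0:u1]
    h=hsv[w]; green=(h[...,0]>50)&(h[...,0]<95)&(h[...,1]>70)
    m[w]=((h[...,2]>125))
    nn,lab,st,ce=cv2.connectedComponentsWithStats(m.astype(np.uint8)); m=lab==1+np.argmax(st[1:,4])
    rect(m,.058,n)
    b=m&(hsv[...,0]>12)&(hsv[...,0]<35)&(hsv[...,1]>90); rect(b,.0605,n+" tag")
print(hsv[200,266:290].tolist())
for n,q in dict(nest_strip=(386,203),nest_round=(438,195)).items():
    u,v=q; w=np.zeros(Z.shape,bool); w[v-70 if 0 else v-40:v+40,u-32:u+32]=1
    s=w&(hsv[...,0]>12)&(hsv[...,0]<35)&(hsv[...,1]>90); rect(s,.0075,n+" sign")
    m=w&(Z>.055)&(Z<.085); rect(m,.07,n+" rim")
# height maps
for t in ("oil","wheel","tray"):
    for r in env.silhouettes(t,"top")[:1]:
        rect(r["pixels"],{"oil":.14,"wheel":.022,"tray":.018}[t],t)
m=(hsv[...,0]<14)&(hsv[...,1]>150)&(hsv[...,2]>80); m[:220]=0; rect(m,.05,"orange")
E
```

```text
calib dict_keys(['intrinsics', 'extrinsics'])
round 15 mean [0.5787 0.2439] rect [578.8 244.3] [12.5  9.4] 89.1 axisdeg 102.40754560861686 z 0.06168367021553811
round tag 15 mean [0.5785 0.2436] rect [578.6 244. ] [12.4  9.4] 89.1 axisdeg 102.40754560861707 z 0.06168367021553811
strip 50 mean [0.5821 0.123 ] rect [581.9 123. ] [50.9  8.7] 8.6 axisdeg 7.84521899637781 z 0.060657121860362206
strip tag 50 mean [0.5819 0.123 ] rect [581.6 123. ] [50.9  8.7] 8.6 axisdeg 7.84521899637781 z 0.060657121860362206
[[74, 101, 81], [74, 98, 81], [75, 99, 80], [74, 101, 81], [75, 104, 81], [73, 95, 78], [76, 58, 84], [83, 23, 98], [94, 16, 110], [90, 16, 113], [90, 16, 112], [98, 18, 111], [99, 16, 112], [98, 19, 106], [86, 22, 83], [74, 53, 63], [74, 91, 56], [72, 101, 58], [74, 97, 58], [74, 97, 58], [74, 94, 57], [75, 100, 56], [77, 92, 58], [73, 103, 57]]
nest_strip sign 80 mean [ 0.5805 -0.1131] rect [ 580.7 -113.7] [61.8 13.2] 85.0 axisdeg 84.92644895182116 z 0.010806339157069078
nest_strip rim 124 mean [ 0.5058 -0.1056] rect [ 504.4 -104. ] [71.7 70.3] 84.6 axisdeg 103.21783734359823 z 0.06860084231294494
nest_round sign 143 mean [ 0.5959 -0.2738] rect [ 596.3 -272.6] [42.1 38.9] 89.1 axisdeg 95.81038559122678 z 0.010948728236725325
nest_round rim 139 mean [ 0.5207 -0.2884] rect [ 521.2 -287.5] [69.4 73.7] 13.1 axisdeg 100.70312383037243 z 0.0679716267196604
oil 359 mean [0.5118 0.411 ] rect [511.  411.3] [67.6 52.8] 89.1 axisdeg 77.83570599915085 z 0.0975977447563452
tray 3852 mean [0.5484 0.1787] rect [548.5 179.5] [181.2 252.7] 9.9 axisdeg 99.53593510868406 z 0.005946727352642678
orange 711 mean [ 0.3449 -0.3   ] rect [ 339.3 -304.6] [ 85.9 140.4] 71.6 axisdeg 167.17021101164133 z 0.009575308164465168
```

Run:
```python
from h import *
im=cv2.imread("pics/top0.png"); d=np.load("top0.npy"); Z=cloud("top",d)[...,2]; hsv=cv2.cvtColor(im,cv2.COLOR_BGR2HSV)
for n,(u0,u1) in dict(round=(266,290),strip=(302,326)).items():
    w=np.zeros(Z.shape,bool); w[175:230,u0:u1]=1
    for nm,m0 in dict(col=((hsv[...,1]<50)|((hsv[...,0]<45)&(hsv[...,1]>60)))&(hsv[...,2]>80),dep=(Z>.046)).items():
        m=w&m0; nn,lab,st,ce=cv2.connectedComponentsWithStats(m.astype(np.uint8)); m=lab==1+np.argmax(st[1:,4])
        p=ray("top",np.argwhere(m)[:,::-1],.058)[:,:2]
        (c,s,a)=cv2.minAreaRect((p*1000).astype(np.float32)); vx=cv2.fitLine(p.astype(np.float32),cv2.DIST_L2,0,.01,.01).ravel()
        print(n,nm,len(p),p.mean(0),c,s,a,"line",np.degrees(np.arctan2(vx[1],vx[0])))
print("tray axis deg 9.9 ; sceneview")
im=cv2.imread("pics/scene0.png")[140:350,110:420]; cv2.imwrite("pics/sc.png",cv2.resize(im,None,fx=2.55,fy=2.55,interpolation=cv2.INTER_CUBIC))
```

```text
round col 295 [0.5319 0.2362] (533.1908569335938, 236.31939697265625) (121.46192932128906, 24.078218460083008) 8.555848121643066 line 8.692844
round dep 285 [0.534 0.237] (534.0264282226562, 235.86605834960938) (119.93360900878906, 25.048677444458008) 8.438413619995117 line 8.081362
strip col 296 [0.553  0.1184] (554.3964233398438, 118.31820678710938) (123.18305206298828, 24.105722427368164) 8.614699363708496 line 8.670151
strip dep 273 [0.5544 0.1197] (554.7080078125, 119.66075134277344) (120.09503936767578, 21.544279098510742) 8.61469841003418 line 8.689037
tray axis deg 9.9 ; sceneview
```

View pics/sc.png

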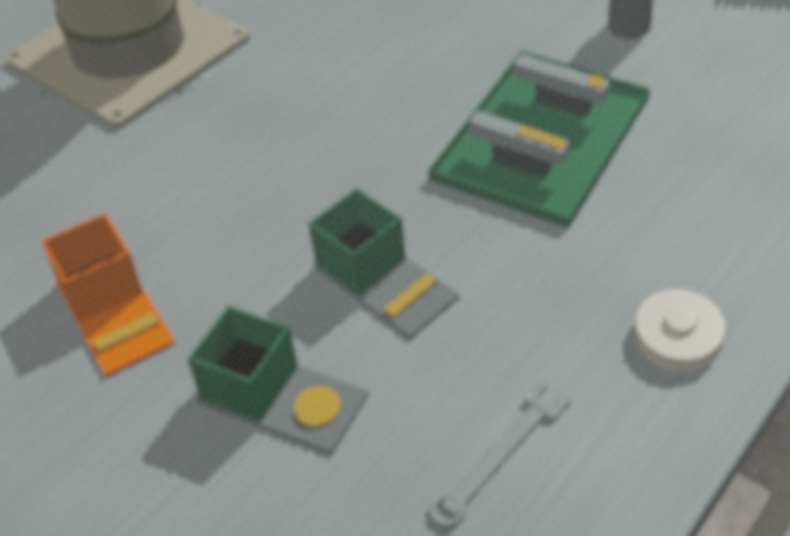

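The crop confirms it: the green pocket with the strip sign at crop (357,240) is nest_strip, and the green pocket with the round sign at crop (245,360) is nest_round. The orange one at crop (90,260) is the decoy. The farther blank carries the round tag and the nearer one the strip. I'll move the round blank first, and use the travel data to identify the kinematics.

play_rows(
  plan=[
    [[598,-588,-30,0,0,0.318],[598,-588,-30,0,0,0.318],[598,-588,-30,0,0,0.318],[598,-588,-30,0,0,0.318],[598,-588,-30,0,0,0.318],[598,-588,-30,0,0,0.318],[598,-588,-30,0,0,0.318]],
  ],
  fingers=0,
  newtons=40,
)

```text
t: 1.72
eef_pos: [0.422, -0.1426, 0.2386]
eef_rot: [[0.989, 0.147, 0.001], [0.147, -0.989, -0.001], [0.001, 0.001, -1.0]]
force: [-0.0, -0.3, -0.0]
opening: 0.0869
grip_force: 0.0
```

```bash
cat > st.py <<'E'
from h import *
import json
s=env.read_state(); L=open("log.jsonl","a"); L.write(json.dumps({k:np.asarray(v).tolist() for k,v in s.items()})+"\n")
print("t",s["t"],"q",s["q"],"p",s["eef_pos"],"F",s["force"],"open",s["opening"],"grip",s["grip_force"]); print(s["eef_rot"])
E
python3 st.py
```

```text
t 1.725 q [ 0.6392 -0.0584 -0.3964  1.8638 -0.0226  1.3306 -1.1744] p [ 0.422  -0.1426  0.2386] F [-0.0232 -0.2637 -0.0243] open 0.0868778167621666 grip 0.0
[[ 0.9891  0.1471  0.0009]
 [ 0.1471 -0.9891 -0.0008]
 [ 0.0007  0.0009 -1.    ]]
```

play_rows(
  plan=[
    [[182,-356,-11,0,0,0],[182,-356,-11,0,0,0],[182,-356,-11,0,0,0],[182,-356,-11,0,0,0],[182,-356,-11,0,0,0],[182,-356,-11,0,0,0],[182,-356,-11,0,0,0]],
  ],
)

```text
t: 2.6
eef_pos: [0.5489, 0.2384, 0.249]
eef_rot: [[0.989, 0.151, -0.001], [0.151, -0.989, 0.002], [-0.0, -0.002, -1.0]]
force: [-0.9, -0.2, 0.6]
opening: 0.0869
grip_force: 0.0
```

```bash
python3 st.py
```

```text
t 2.6 q [ 0.099   0.3486 -0.7446  1.4645  0.2343  1.4196 -2.0698] p [0.5489 0.2384 0.249 ] F [-0.8982 -0.1902  0.6237] open 0.0869308324412845 grip 0.0
[[ 0.9885  0.151  -0.0007]
 [ 0.151  -0.9885  0.0019]
 [-0.0004 -0.002  -1.    ]]
```

```bash
cat > kin.py <<'E'
import numpy as np,json
from scipy.spatial.transform import Rotation as R
from scipy.optimize import least_squares
def fk(q,p,s=(-1,1,-1,1,-1,1,-1),full=False):
    z0,L1,L2,L3,a1,a2,a3,c,b=p
    r=lambda ax,t:R.from_euler(ax,t).as_matrix()
    M=r('z',s[0]*q[0]+b)@r('y',s[1]*q[1]); sh=np.array([0,0,z0])
    A=M@r('z',s[2]*q[2]); el=sh+A@[a1,0,L1]
    B=A@r('y',s[3]*q[3]); B2=B@r('z',s[4]*q[4]); w=el+B2@[a2,0,L2]
    C=B2@r('y',s[5]*q[5]); t=w+C@[a3,0,L3]; Rt=C@r('z',s[6]*q[6]+c)
    return (t,Rt,el,w) if full else (t,Rt)
E
python3 - <<'E'
from kin import *; import itertools
np.set_printoptions(precision=4,suppress=True)
D=[json.loads(l) for l in open("log.jsonl")]
D.append(dict(q=[1.082,.332,-.065,1.46,.022,1.35,-.088],eef_pos=[.281,-.558,.223],eef_rot=[[.893,.449,0],[.449,-.893,0],[0,0,-1]]))
best=[]
for s in itertools.product((1,-1),(1,),(1,-1),(1,-1),(1,-1),(1,-1),(1,-1)):
  for c0 in(0,1.57,3.14,-1.57):
    f=lambda p:np.concatenate([np.r_[10*(fk(d["q"],p,s)[0]-d["eef_pos"]),(fk(d["q"],p,s)[1]-np.array(d["eef_rot"])).ravel()] for d in D]+[.003*np.array(p[4:7])])
    r=least_squares(f,[.35,.4,.4,.25,0,0,0,c0,0]); best.append((r.cost,s,r.x))
best.sort(key=lambda b:b[0])
for b in best[:5]: print(b)
E
```

```text
(np.float64(0.003563556257301768), (-1, 1, -1, 1, -1, 1, -1), array([ 8.2304,  0.4871,  0.4077,  8.454 , -0.0074, -0.0749, -0.0565,
        1.4948, -0.0764]))
(np.float64(0.0035635562573019526), (-1, 1, -1, 1, -1, 1, -1), array([ 8.2304,  0.4871,  0.4077,  8.454 , -0.0074, -0.0749, -0.0565,
        1.4948, -0.0764]))
(np.float64(0.0035635562573022427), (-1, 1, -1, 1, -1, 1, -1), array([ 8.2304,  0.4871,  0.4077,  8.454 , -0.0074, -0.0749, -0.0565,
        1.4948, -0.0764]))
(np.float64(0.0035635562573033096), (-1, 1, -1, 1, -1, 1, -1), array([ 8.2304,  0.4871,  0.4077,  8.454 , -0.0074, -0.0749, -0.0565,
        1.4948, -0.0764]))
(np.float64(0.22186531067467508), (-1, 1, -1, 1, 1, 1, -1), array([-0.0884,  0.4705,  0.3699,  0.1035, -0.0057, -0.0499, -0.1051,
        1.4653, -0.0832]))
```

play_rows(
  plan=[
    [[68,0,106,0,-0.524,0],[68,0,106,0,-0.524,0],[68,0,106,0,-0.524,0],[68,0,106,0,-0.524,0],[68,0,106,0,-0.524,0],[68,0,106,0,-0.524,0]],
  ],
)

```text
t: 3.35
eef_pos: [0.6168, 0.2447, 0.1452]
eef_rot: [[0.858, 0.147, -0.491], [0.128, -0.989, -0.073], [-0.497, -0.001, -0.868]]
force: [-0.5, 0.1, 1.3]
opening: 0.087
grip_force: 0.0
```

```bash
python3 st.py
python3 - <<'E'
from kin import *; from h import *
d=np.load("top0.npy"); P=cloud("top",d); Z=P[...,2]
for n,c in dict(strip=(.504,-.105),round=(.521,-.2885)).items():
    m=(np.hypot(P[...,0]-c[0],P[...,1]-c[1])<.02)
    print(n,m.sum(),np.percentile(Z[m],[5,25,50,75,95]))
D=[json.loads(l) for l in open("log.jsonl")]
D.append(dict(q=[1.082,.332,-.065,1.46,.022,1.35,-.088],eef_pos=[.281,-.558,.223],eef_rot=[[.893,.449,0],[.449,-.893,0],[0,0,-1]]))
f=lambda p:np.concatenate([np.r_[10*(fk(d["q"],p)[0]-d["eef_pos"]),(fk(d["q"],p)[1]-np.array(d["eef_rot"])).ravel()] for d in D]+[.01*np.array(p[4:7])])
r=least_squares(f,[.35,.4,.4,.25,0,0,0,1.5,0]); print(r.cost,r.x); print(r.fun[:-3].reshape(-1,12))
E
```

```text
t 3.35 q [-0.1268  0.9679 -0.6235  0.8212  0.2837  1.9397 -2.0239] p [0.6168 0.2447 0.1452] F [-0.4964  0.0621  1.3399] open 0.08701013589820575 grip 0.0
[[ 0.8584  0.1473 -0.4913]
 [ 0.1282 -0.9891 -0.0726]
 [-0.4966 -0.0007 -0.868 ]]
strip 127 [0.0171 0.0199 0.0221 0.0249 0.0284]
round 124 [0.0195 0.0226 0.0248 0.0276 0.0305]
0.010838561065156052 [ 0.2788  0.4438  0.4719  0.3431  0.0034  0.0301 -0.0172  1.4972 -0.0764]
[[ 0.0594  0.0846 -0.0068  0.0004 -0.0028 -0.0001 -0.0028 -0.0004 -0.0001
  -0.0001  0.0001  0.    ]
 [ 0.0515 -0.019   0.0245  0.0004 -0.0028  0.0001 -0.0028 -0.0004  0.
   0.0001 -0.     -0.    ]
 [-0.0007 -0.0064 -0.0037 -0.0003 -0.0125 -0.0041  0.0073 -0.0011  0.0377
   0.0014 -0.0365  0.    ]
 [-0.0466  0.0436 -0.014   0.0012 -0.0012 -0.0001 -0.0012 -0.0012 -0.0004
  -0.0003  0.0003  0.    ]]
```

```bash
cat > kin.py <<'E'
import numpy as np,json
from scipy.spatial.transform import Rotation as R
from scipy.optimize import least_squares
S=np.array((-1,1,-1,1,-1,1,-1))
r_=lambda ax,t:R.from_euler(ax,t).as_matrix()
# p: z0,L1,L2,L3, ax,ay (elbow), bx,by (wrist), cx,cy (tool), off[7]
def fk(q,p,full=False):
    z0,L1,L2,L3,ax,ay,bx,by,cx,cy=p[:10]; q=S*np.asarray(q)+p[10:17]
    A=r_('z',q[0])@r_('y',q[1])@r_('z',q[2]); el=np.array([0,0,z0])+A@[ax,ay,L1]
    B=A@r_('y',q[3])@r_('z',q[4]); w=el+B@[bx,by,L2]
    C=B@r_('y',q[5]); t=w+C@[cx,cy,L3]; Rt=C@r_('z',q[6])
    return (t,Rt,el,w) if full else (t,Rt)
P0=np.r_[.35,.4,.4,.25,np.zeros(6),np.zeros(6),np.pi/2]
def fit(verbose=True):
    D=[json.loads(l) for l in open("log.jsonl")]
    D.append(dict(q=[1.082,.332,-.065,1.46,.022,1.35,-.088],eef_pos=[.281,-.558,.223],eef_rot=[[.893,.449,0],[.449,-.893,0],[0,0,-1]]))
    f=lambda p:np.concatenate([np.r_[10*(fk(d["q"],p)[0]-d["eef_pos"]),3*(fk(d["q"],p)[1]-np.array(d["eef_rot"])).ravel()] for d in D]+[.02*(p[4:10]-P0[4:10]),.02*(p[10:]-P0[10:])])
    r=least_squares(f,P0)
    if verbose: print("cost",r.cost,"p",np.round(r.x,3)); print("max res",np.abs(r.fun[:-13]).max())
    return r.x
def ik(T,Rt,p,seeds,lo,hi):
    best=None
    for s in seeds:
        f=lambda q:np.r_[10*(fk(q,p)[0]-T),3*(fk(q,p)[1]-Rt).ravel(),.01*(q-s)]
        r=least_squares(f,np.clip(s,lo+.01,hi-.01),bounds=(lo,hi))
        if best is None or r.cost<best[0]: best=(r.cost,r.x)
    q=best[1]; return q,np.linalg.norm(fk(q,p)[0]-T),np.linalg.norm(fk(q,p)[1]-Rt)
LO=np.array([-2.6,-.5,-1.47,.16,-1.27,.06,-2.6]);HI=np.array([2.6,2.12,1.34,2.42,4.41,2.06,2.6])
E
python3 -c "
from kin import *
fit()"
```

```text
cost 0.0038488752606758297 p [ 2.49e-01  4.52e-01  4.90e-01  3.59e-01 -4.00e-03 -3.50e-02 -2.70e-02
  0.00e+00  7.00e-03  0.00e+00 -9.00e-03  1.00e-03 -6.00e-03  2.40e-02
 -0.00e+00 -2.50e-02  1.56e+00]
max res 0.05118044970033986
```

```bash
cat > scan.py <<'E'
from kin import *
np.set_printoptions(precision=2,suppress=True,linewidth=150)
p=fit(False)
q0=np.array([-0.1268,0.9679,-0.6235,0.8212,0.2837,1.9397,-2.0239])
rng=np.random.default_rng(0)
seeds=[q0,np.array([.6,.3,-.4,1.6,1.5,1.3,0]),np.array([.6,.3,-.4,1.6,3.1,1.3,0]),np.array([.6,.3,.4,1.6,-1.,1.3,0])]+[LO+(HI-LO)*rng.random(7) for _ in range(3)]
def Rf(psi,be):
    h=np.array([np.cos(psi),np.sin(psi),0]);u=np.array([0,0,1.])
    z=np.cos(be)*h-np.sin(be)*u; x=np.cos(be)*u+np.sin(be)*h
    return np.c_[x,np.cross(z,x),z]
for n,c in dict(round=(.521,-.2885),strip=(.504,-.105)).items():
  for be in (30,):
    for psi in range(-180,180,30):
        o=[]
        for zz in (.108,.22):
            Rt=Rf(np.radians(psi),np.radians(be)); T=np.array([*c,zz])+.0187*Rt[:,2]
            q,e,eo=ik(T,Rt,p,seeds,LO,HI); el,w=fk(q,p,True)[2:]
            o.append((round(e*1000,1),round(eo,2)))
            if e<.004 and eo<.03: o+=[q,w]
        print(n,be,psi,*o)
E
python3 scan.py
```

```text
round 30 -180 (np.float64(14.0), np.float64(0.05)) (np.float64(40.6), np.float64(0.14))
round 30 -150 (np.float64(0.0), np.float64(0.0)) [ 0.4   1.   -0.47  1.14  0.88  2.06  2.  ] [ 0.78 -0.14  0.27] (np.float64(0.0), np.float64(0.0)) [ 0.19  0.84 -0.08  1.1   0.69  2.06  2.23] [ 0.78 -0.14  0.39]
round 30 -120 (np.float64(0.0), np.float64(0.0)) [ 0.45  0.82 -0.62  1.53  1.17  1.83  2.14] [ 0.67 -0.03  0.27] (np.float64(0.0), np.float64(0.0)) [ 0.48  0.67 -0.66  1.49  1.14  1.92  2.29] [ 0.67 -0.03  0.39]
round 30 -90 (np.float64(0.0), np.float64(0.0)) [ 0.44  0.56 -0.58  1.93  1.39  1.45  2.25] [0.53 0.01 0.27] (np.float64(0.0), np.float64(0.0)) [ 0.51  0.37 -0.66  1.89  1.28  1.48  2.46] [0.53 0.01 0.39]
round 30 -60 (np.float64(0.0), np.float64(0.0)) [ 0.44  0.28 -0.43  2.27  1.77  0.95  2.26] [ 0.38 -0.03  0.27] (np.float64(2.8), np.float64(0.01)) [ 0.91  0.03 -0.89  2.24  1.5   0.87  2.6 ] [ 0.38 -0.03  0.38]
round 30 -30 (np.float64(0.0), np.float64(0.0)) [ 0.48  0.12 -0.11  2.42  2.87  0.51  1.74] [ 0.26 -0.14  0.27] (np.float64(0.0), np.float64(0.0)) [ 1.35 -0.27 -0.93  2.36
[... 2422 characters left out ...]
1.32  0.89] [ 0.36 -0.36  0.27] (np.float64(0.0), np.float64(0.0)) [ 0.5   0.29  0.18  1.95 -1.1   1.42  0.68] [ 0.36 -0.36  0.39]
strip 30 90 (np.float64(0.0), np.float64(0.0)) [ 0.56  0.68  0.02  1.63 -0.82  1.6   0.93] [ 0.51 -0.4   0.27] (np.float64(0.0), np.float64(0.0)) [ 0.53  0.54  0.06  1.59 -0.84  1.74  0.8 ] [ 0.51 -0.4   0.39]
strip 30 120 (np.float64(0.0), np.float64(0.0)) [ 0.45  0.86 -0.05  1.32 -0.52  1.86  1.04] [ 0.66 -0.36  0.27] (np.float64(0.0), np.float64(0.0)) [ 0.45  0.73 -0.04  1.28 -0.56  2.01  0.95] [ 0.66 -0.36  0.39]
strip 30 150 (np.float64(0.0), np.float64(0.0)) [ 0.32  0.97 -0.11  1.12 -0.2   2.06  1.26] [ 0.76 -0.25  0.27] (np.float64(34.3), np.float64(0.11))
```

play_rows(
  plan=[
    [[0,0,0,0,0,-0.18],[0,0,0,0,0,-0.36],[0,0,0,0,0,-0.54],[0,0,0,0,0,-0.72],[0,0,0,0,0,-0.9],[0,0,0,0,0,-1.08],[0,0,0,0,0,-1.26],[0,0,0,0,0,-1.42],[0,0,0,0,0,-1.57],[0,0,0,0,0,-1.57]],
  ],
)

```text
t: 4.6
eef_pos: [0.6168, 0.2443, 0.146]
eef_rot: [[-0.146, 0.859, -0.491], [0.989, 0.126, -0.073], [-0.001, -0.496, -0.868]]
force: [-0.3, -0.2, -0.3]
opening: 0.087
grip_force: 0.0
```

play_rows(
  plan=[
    [[0,0,0,0,0,-0.18],[0,0,0,0,0,-0.36],[0,0,0,0,0,-0.54],[0,0,0,0,0,-0.72],[0,0,0,0,0,-0.9],[0,0,0,0,0,-1.08],[0,0,0,0,0,-1.26],[0,0,0,0,0,-1.42],[0,0,0,0,0,-1.57],[0,0,0,0,0,-1.57]],
  ],
)

```text
t: 5.85
eef_pos: [0.6167, 0.2444, 0.1447]
eef_rot: [[-0.859, -0.143, -0.492], [-0.122, 0.99, -0.074], [0.498, -0.003, -0.867]]
force: [1.0, 0.4, 0.5]
opening: 0.0868
grip_force: 0.0
```

```bash
python3 st.py
cat > go.py <<'E'
# usage: move(T,R): tool-frame shift (mm) and rotvec
from h import *
from scipy.spatial.transform import Rotation as Ro
np.set_printoptions(precision=3,suppress=True)
def move(T,Rt,label=""):
    s=env.read_state(); R0=np.array(s["eef_rot"]); 
    print(label,"shift",np.round(R0.T@(np.array(T)-s["eef_pos"])*1000,1),"rot",Ro.from_matrix(R0.T@Rt).as_rotvec())
def Rg(psi,be,flip=-1):   # grasp: psi bar azimuth
    b=np.array([np.cos(psi),np.sin(psi),0]);u=np.array([0,0,1.])
    z=-np.cos(be)*u-np.sin(be)*b; x=flip*(np.cos(be)*b-np.sin(be)*u); return np.c_[x,np.cross(z,x),z]
def Rf(psi,be,flip=-1):   # standing
    h=np.array([np.cos(psi),np.sin(psi),0]);u=np.array([0,0,1.])
    z=np.cos(be)*h-np.sin(be)*u; x=flip*(np.cos(be)*u+np.sin(be)*h); return np.c_[x,np.cross(z,x),z]
B=np.radians
bars=dict(round=(np.array([.5335,.236,.047]),B(8.5)),strip=(np.array([.5545,.119,.047]),B(8.65)))
def grasp(n,g=.028,be=30,back=0.):
    c,a=bars[n]; Rt=Rg(a,B(be)); G=c+g*np.array([np.cos(a),np.sin(a),0]); return G+(.0187-back)*Rt[:,2],Rt
E
python3 - <<'E'
from go import *
T,Rt=grasp("round"); print(T); move(T,Rt,"grasp"); T,Rt=grasp("round",back=.03); move(T,Rt,"pre")
E
```

```text
t 5.85 q [ 0.0156  1.1061 -1.1018  0.8055  0.6358  2.0318  0.9592] p [0.6167 0.2444 0.1447] F [0.9685 0.4159 0.4822] open 0.08677980900209152 grip 0.0
[[-0.8586 -0.1426 -0.4925]
 [-0.1222  0.9898 -0.0735]
 [ 0.4979 -0.0029 -0.8672]]
[0.552 0.239 0.031]
grasp shift [ -0.4   4.  131. ] rot [ 0.     0.002 -0.006]
pre shift [ -0.5   4.  101. ] rot [ 0.     0.002 -0.006]
```

play_rows(
  plan=[
    [[0,4,40,0,0,-0.006],[0,4,80,0,0,-0.006],[0,4,105,0,0,-0.006],[0,4,120,0,0,-0.006],[0,4,127,0,0,-0.006],[0,4,131,0,0,-0.006],[0,4,131,0,0,-0.006],[0,4,131,0,0,-0.006]],
  ],
)

```text
t: 6.85
eef_pos: [0.5514, 0.2389, 0.0302]
eef_rot: [[-0.856, -0.151, -0.494], [-0.132, 0.989, -0.073], [0.5, 0.002, -0.866]]
force: [0.0, 0.3, -0.1]
opening: 0.087
grip_force: 0.0
```

play_rows(
  plan=[
    [[0,0,0,0,0,0],[0,0,0,0,0,0],[0,0,0,0,0,0],[0,0,0,0,0,0],[0,0,0,0,0,0],[0,0,0,0,0,0],[0,0,0,0,0,0],[0,0,0,0,0,0]],
  ],
  fingers=255,
  newtons=55,
)

```text
t: 7.85
eef_pos: [0.5511, 0.2388, 0.0298]
eef_rot: [[-0.856, -0.151, -0.495], [-0.132, 0.989, -0.074], [0.5, 0.002, -0.866]]
force: [0.4, 0.5, 0.4]
opening: 0.0216
grip_force: 55.0
```

```bash
python3 st.py
python3 - <<'E'
from go import *
T,Rt=grasp("round"); move(T,Rt,"err")
E
```

```text
t 7.85 q [ 0.1491  1.1286 -1.1094  1.1583  0.6379  1.7785  0.8792] p [0.5511 0.2388 0.0298] F [0.362  0.5082 0.4457] open 0.02163282515651935 grip 54.95307735283859
[[-0.8558 -0.1511 -0.4948]
 [-0.1319  0.9885 -0.0737]
 [ 0.5002  0.0022 -0.8659]]
err shift [-0.2 -0.2 -1.3] rot [ 0.    -0.     0.004]
```

play_rows(
  plan=[
    [[1,0,-2,0,0,0],[4,0,-7,0,0,0],[10,0,-17,0,0,0],[20,0,-35,0,0,0],[35,0,-61,0,0,0],[52,0,-90,0,0,0],[70,0,-121,0,0,0],[84,0,-145,0,0,0],[90,0,-156,0,0,0],[90,0,-156,0,0,0]],
  ],
)

```text
t: 9.1
eef_pos: [0.5514, 0.2386, 0.2107]
eef_rot: [[-0.857, -0.151, -0.493], [-0.132, 0.989, -0.073], [0.499, 0.002, -0.867]]
force: [-0.4, -0.3, -5.1]
opening: 0.0217
grip_force: 55.0
```

```bash
python3 st.py
cat > path.py <<'E'
from go import *; import kin,sys
from scipy.spatial.transform import Slerp
def plan(T1,R1,N):
    p=kin.fit(True); s=env.read_state(); R0=np.array(s["eef_rot"]);T0=np.array(s["eef_pos"])
    rv=Ro.from_matrix(R0.T@R1).as_rotvec(); print("total rot deg",np.degrees(np.linalg.norm(rv)))
    q=np.array(s["q"])
    for k in range(1,N+1):
        f=k/N; Rk=R0@Ro.from_rotvec(rv*f).as_matrix(); Tk=T0+f*(T1-T0)
        q,e,eo=kin.ik(Tk,Rk,p,[q],kin.LO,kin.HI)
        print(k,"row",np.round(R0.T@(Tk-T0)*1000),rv*f,"err",round(e*1000,1),round(eo,3),"q",q)
E
python3 - <<'E'
from path import *
c=np.array([.521,-.2885])
Rt=Rf(B(-100),B(30)); G=np.array([*c,.22]); plan(G+.0187*Rt[:,2],Rt,12)
E
```

```text
t 9.1 q [ 0.1181  0.9561 -1.1605  1.0056  0.5195  2.0207  0.8739] p [0.5514 0.2386 0.2107] F [-0.3796 -0.3109 -5.0863] open 0.021678634120611044 grip 54.95370161603205
[[-0.8565 -0.1511 -0.4935]
 [-0.1321  0.9885 -0.0735]
 [ 0.4989  0.0022 -0.8667]]
cost 0.006535837672320078 p [ 0.268  0.448  0.491  0.363 -0.004 -0.027 -0.005 -0.001  0.004 -0.001
 -0.015  0.    -0.01   0.007 -0.001 -0.006  1.55 ]
max res 0.058243030837900056
total rot deg 131.36620483126663
1 row [  8. -44.   5.] [ 0.044 -0.086  0.164] err 0.0 0.0 q [ 0.216  0.85  -1.143  1.153  0.534  1.939  0.766]
2 row [ 17. -89.   9.] [ 0.089 -0.173  0.329] err 0.0 0.0 q [ 0.296  0.751 -1.122  1.273  0.556  1.866  0.664]
3 row [  25. -133.   14.] [ 0.133 -0.259  0.493] err 0.0 0.0 q [ 0.363  0.656 -1.098  1.378  0.584  1.799  0.561]
4 row [  33. -177.   19.] [ 0.177 -0.346  0.658] err 0.0 0.0 q [ 0.415  0.569 -1.068  1.471  0.618  1.737  0.454]
5 row [  42. -222.   23.] [ 0.222 -0.432  0.822] err 0.0 0.0 q [ 0.454  0.493 -1.033  1.554  0.662  1.682  0.339]
6 row [  50. -266.   28.] [ 0.266 -0.519  0.987] err 0.0 0.0 q [ 0.477  0.432 -0.992  1.627  0.716  1.635  0.211]
7 row [  58. -310.   33.] [ 0.31  -0.605  1.151] err 0.0 0.0 q [ 0.488  0.391 -0.946  1.688  0.783  1.599  0.069]
8 row [  67. -355.   38.] [ 0.355 -0.692  1.316] err 0.0 0.0 q [ 0.488  0.371 -0.895  1.738  0.863  1.578 -0.086]
9 row [  75. -399.   42.] [ 0.399 -0.778  1.48 ] err 0.0 0.0 q [ 0.482  0.373 -0.841  1.775  0.951  1.573 -0.252]
10 row [  83. -443.   47.] [ 0.443 -0.865  1.645] err 0.0 0.0 q [ 0.473  0.394 -0.782  1.796  1.043  1.582 -0.424]
11 row [  92. -488.   52.] [ 0.488 -0.951  1.809] err 0.0 0.0 q [ 0.463  0.432 -0.718  1.8    1.133  1.603 -0.595]
12 row [ 100. -532.   56.] [ 0.532 -1.038  1.974] err 0.0 0.0 q [ 0.456  0.483 -0.651  1.784  1.216  1.633 -0.762]
```

play_rows(
  plan=[
    [[2,-11,1,0.011,-0.021,0.039],[7,-37,4,0.037,-0.073,0.138],[12,-64,7,0.064,-0.125,0.237],[17,-90,10,0.09,-0.176,0.336],[22,-117,12,0.117,-0.228,0.434],[27,-144,15,0.144,-0.28,0.533],[32,-170,18,0.17,-0.332,0.632],[38,-202,21,0.202,-0.394,0.75],[44,-234,25,0.234,-0.457,0.869],[50,-266,28,0.266,-0.519,0.987]],
  ],
)

```text
t: 10.35
eef_pos: [0.5335, -0.0353, 0.2092]
eef_rot: [[-0.748, 0.656, -0.101], [0.62, 0.635, -0.462], [-0.239, -0.408, -0.881]]
force: [1.2, 0.4, -4.5]
opening: 0.0215
grip_force: 55.0
```

```bash
python3 st.py
python3 - <<'E'
from path import *
Rt=Rf(B(-100),B(30)); G=np.array([.521,-.2885,.22]); plan(G+.0187*Rt[:,2],Rt,3)
E
```

```text
t 10.35 q [ 0.4844  0.4553 -1.0005  1.6094  0.7333  1.6559  0.2137] p [ 0.5335 -0.0353  0.2092] F [ 1.1508  0.4091 -4.4548] open 0.021484601817348393 grip 54.95387571514584
[[-0.7478  0.6561 -0.1013]
 [ 0.6196  0.6349 -0.4616]
 [-0.2385 -0.4079 -0.8813]]
cost 0.008232623874335073 p [ 0.262  0.447  0.492  0.361 -0.005 -0.032 -0.012  0.001  0.007  0.001
 -0.013  0.001 -0.008  0.009 -0.002 -0.01   1.554]
max res 0.06247964167239717
total rot deg 65.41350206366354
1 row [-52. -61.  41.] [ 0.087 -0.172  0.328] err 0.0 0.0 q [ 0.509  0.379 -0.911  1.731  0.873  1.589 -0.082]
2 row [-104. -121.   83.] [ 0.174 -0.345  0.656] err 0.0 0.0 q [ 0.497  0.4   -0.799  1.785  1.052  1.593 -0.413]
3 row [-156. -182.  124.] [ 0.262 -0.517  0.984] err 0.0 0.0 q [ 0.48   0.486 -0.67   1.77   1.226  1.644 -0.746]
```

play_rows(
  plan=[
    [[-9,-11,7,0.016,-0.031,0.059],[-22,-25,17,0.037,-0.072,0.138],[-37,-44,30,0.063,-0.124,0.236],[-56,-66,45,0.094,-0.186,0.354],[-75,-87,60,0.126,-0.248,0.472],[-94,-109,74,0.157,-0.31,0.59],[-112,-131,89,0.189,-0.372,0.708],[-131,-153,104,0.22,-0.434,0.827],[-147,-171,117,0.246,-0.486,0.925],[-156,-182,124,0.262,-0.517,0.984]],
  ],
)

```text
t: 11.6
eef_pos: [0.5187, -0.3044, 0.2096]
eef_rot: [[0.085, 0.985, -0.152], [0.495, -0.174, -0.852], [-0.865, -0.003, -0.502]]
force: [0.3, 0.9, -4.1]
opening: 0.0213
grip_force: 55.0
```

play_rows(
  plan=[
    [[0,0,0,0,0,0]],
  ],
)

```text
t: 11.72
eef_pos: [0.519, -0.3039, 0.2097]
eef_rot: [[0.082, 0.985, -0.151], [0.496, -0.172, -0.851], [-0.864, -0.005, -0.503]]
force: [-0.4, 0.3, -5.3]
opening: 0.0215
grip_force: 55.0
```

```bash
python3 st.py
python3 - <<'E'
from go import *
Rt=Rf(B(-100),B(30)); G=np.array([.521,-.2885,.22]); move(G+.0187*Rt[:,2],Rt)
out=[]
for c in ("scene","top"):
    p,d=env.capture(c); cv2.imwrite(f"pics/{c}1.png",cv2.cvtColor(p,cv2.COLOR_RGB2BGR)); np.save(f"{c}1.npy",d)
    b=cv2.cvtColor(p,cv2.COLOR_RGB2BGR); b=b[170:330,110:300] if c=="scene" else b[130:290,370:560]
    out.append(cv2.resize(b,(400,337),interpolation=cv2.INTER_CUBIC))
cv2.imwrite("pics/v1.png",np.hstack(out))
E
```

```text
t 11.725 q [ 0.4619  0.4818 -0.6522  1.7698  1.2067  1.6486 -0.7251] p [ 0.519  -0.3039  0.2097] F [-0.399   0.3029 -5.3361] open 0.021509953250921074 grip 54.954043719917536
[[ 0.0823  0.9851 -0.1512]
 [ 0.4962 -0.172  -0.851 ]
 [-0.8643 -0.005  -0.5029]]
 shift [-1.2 -0.7  0.1] rot [-0.001 -0.003  0.005]
```

View pics/v1.png

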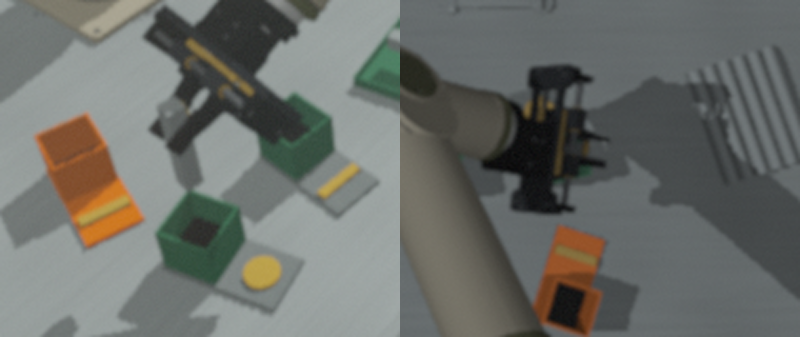

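```bash
cat > tilt.py <<'E'
from go import *
# compare silhouette of bar with model rendering over tilt: fit (x,y,z,tilt about world x,y) by edges of mask below gripper
def proj(c,X):
    k=env.calibration(c);K=k["intrinsics"];T=np.linalg.inv(k["extrinsics"]); X=np.atleast_2d(X)@T[:3,:3].T+T[:3,3]
    return np.c_[K[0,0]*X[:,0]/-X[:,2]+K[0,2],K[1,1]*-X[:,1]/-X[:,2]+K[1,2]]
def analyse(depth,mask,ctr,zr):
    P=cloud("scene",depth); 
    m=(np.abs(P[...,0]-ctr[0])<.04)&(np.abs(P[...,1]-ctr[1])<.04)&(P[...,2]>zr[0])&(P[...,2]<zr[1])
    if mask is not None: m&=mask
    vu=np.argwhere(m); rows=np.unique(vu[:,0]); 
    mid=np.array([[np.mean(vu[vu[:,0]==r,1]),r,np.ptp(vu[vu[:,0]==r,1])+1] for r in rows])
    w=np.median(mid[:,2]); mid=mid[np.abs(mid[:,2]-w)<=1.5]; 
    f=np.polyfit(mid[:,1],mid[:,0],1)
    a,b=proj("scene",[[*ctr,zr[1]],[*ctr,zr[0]]]); e=(b-a)[0]/(b-a)[1]
    print("n",m.sum(),"rows",len(mid),"width",w,"slope",f[0],"expected vertical",e,"diff deg",np.degrees(np.arctan(f[0])-np.arctan(e)))
    q=P[m]; A=np.c_[q[:,2],np.ones(len(q))]; 
    print("pts mean",q.mean(0),"dx/dz,dy/dz deg",[np.degrees(np.linalg.lstsq(A,q[:,i],rcond=None)[0][0]) for i in(0,1)])
    col=[P[m&(np.abs(P[...,2]-z)<.01)].mean(0) for z in np.arange(zr[0]+.01,zr[1],.015)]; print(np.array(col))
E
python3 - <<'E'
from tilt import *
d=np.load("scene1.npy"); analyse(d,None,(.521,-.2885),(.138,.195))
r=env.silhouettes("blank_round_mid","scene"); print([(x["score"],x["position"],x["pixels"].sum()) for x in r])
E
```

```text
n 202 rows 14 width 13.0 slope 0.19695494981208894 expected vertical 0.2610202597463826 diff deg -3.486881246929822
pts mean [ 0.529 -0.29   0.166] dx/dz,dy/dz deg [np.float64(1.4185309772087922), np.float64(1.4051412887678827)]
[[ 0.529 -0.29   0.148]
 [ 0.529 -0.29   0.163]
 [ 0.529 -0.29   0.178]
 [ 0.531 -0.289  0.188]]
[(0.72, [196.2, 245.1], np.int64(383))]
```

Run:
```python
from tilt import *
p,d=env.capture("scene"); r=env.silhouettes("blank_round_mid","scene")[0]["pixels"]
g=cv2.cvtColor(p,cv2.COLOR_RGB2GRAY).astype(float)
vu=np.argwhere(r); print("bbox",vu.min(0),vu.max(0))
a=proj("scene",[[.521,-.2885,z] for z in (.132,.16,.19,.22,.252)]); print(a)
o=[]
for v in range(vu[:,0].min(),vu[:,0].max()+1):
    c=vu[vu[:,0]==v,1]; o.append((v,c.min(),c.max()))
print(o)
b=cv2.cvtColor(p,cv2.COLOR_RGB2BGR)[208:272,165:229]; cv2.imwrite("pics/v2.png",cv2.resize(b,(576,576),interpolation=cv2.INTER_CUBIC))
```

```text
bbox [215 185] [260 207]
[[198.859 256.918]
 [196.784 248.969]
 [194.477 240.13 ]
 [192.077 230.936]
 [189.409 220.715]]
[(215, np.int64(192), np.int64(194)), (216, np.int64(190), np.int64(195)), (217, np.int64(188), np.int64(196)), (218, np.int64(187), np.int64(198)), (219, np.int64(186), np.int64(198)), (220, np.int64(185), np.int64(199)), (221, np.int64(185), np.int64(199)), (222, np.int64(185), np.int64(200)), (223, np.int64(186), np.int64(200)), (224, np.int64(186), np.int64(200)), (225, np.int64(186), np.int64(200)), (226, np.int64(186), np.int64(199)), (227, np.int64(187), np.int64(198)), (228, np.int64(187), np.int64(198)), (229, np.int64(187), np.int64(197)), (230, np.int64(187), np.int64(196)), (231, np.int64(188), np.int64(195)), (232, np.int64(188), np.int64(194)), (233, np.int64(188), np.int64(193)), (234, np.int64(188), np.int64(192)), (235, np.int64(189), np.int64(192)), (236, np.int64(190), np.int64(190)), (237, np.int64(201), np.int64(202)), (238, np.int64(200), np.int64(203)), (239, np.int64(200), np.int64(203)), (240, np.int64(199), np.int64(203)), (241, np.int64(198), np.int64(204)), (242, np.int64(191), np.int64(204)), (243, np.int64(191), np.int64(204)), (244, np.int64(191), np.int64(204)), (245, np.int64(192), np.int64(204)), (246, np.int64(192), np.int64(205)), (247, np.int64(192), np.int64(205)), (248, np.int64(193), np.int64(205)), (249, np.int64(193), np.int64(205)), (250, np.int64(193), np.int64(206)), (251, np.int64(193), np.int64(206)), (252, np.int64(194), np.int64(206)), (253, np.int64(194), np.int64(206)), (254, np.int64(194), np.int64(207)), (255, np.int64(195), np.int64(207)), (256, np.int64(195), np.int64(206)), (257, np.int64(196), np.int64(205)), (258, np.int64(197), np.int64(204)), (259, np.int64(198), np.int64(203)), (260, np.int64(199), np.int64(201))]
```

View pics/v2.png

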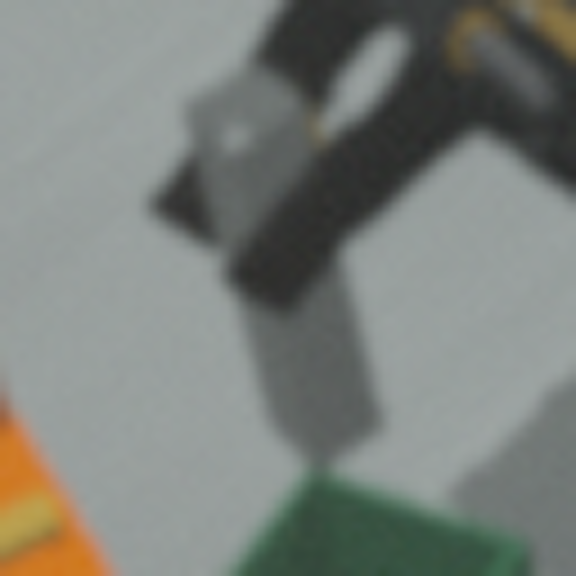

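Run:
```python
from tilt import *
d=np.load("scene0.npy"); P=cloud("scene",d); im=cv2.imread("pics/scene0.png"); hsv=cv2.cvtColor(im,cv2.COLOR_BGR2HSV)
for n,c,s in (("round",(.521,-.2885),(.596,-.273)),("strip",(.504,-.105),(.5806,-.1135))):
    m=(np.abs(P[...,0]-c[0])<.05)&(np.abs(P[...,1]-c[1])<.05)&(P[...,2]>.062)&(P[...,2]<.085)
    p=ray("scene",np.argwhere(m)[:,::-1],.07)[:,:2]; print(n,"rim rect",cv2.minAreaRect((p*1000).astype(np.float32)),m.sum())
    m=(np.abs(P[...,0]-s[0])<.05)&(np.abs(P[...,1]-s[1])<.05)&(P[...,2]<.03)&(hsv[...,0]>12)&(hsv[...,0]<35)&(hsv[...,1]>100)
    p=ray("scene",np.argwhere(m)[:,::-1],.0075)[:,:2]; print("sign scene",p.mean(0),"top",s)
    m=(np.hypot(P[...,0]-c[0],P[...,1]-c[1])<.03)&(P[...,2]<.05); print("floor z scene",np.percentile(P[m][:,2],[5,25,50,75]))
```

```text
round rim rect ((525.2190551757812, -291.2561340332031), (75.06063079833984, 74.19578552246094), 13.795697212219238) 256
sign scene [ 0.596 -0.271] top (0.596, -0.273)
floor z scene [0.022 0.023 0.025 0.026]
strip rim rect ((508.11285400390625, -109.16336059570312), (75.56855010986328, 75.65255737304688), 84.79956817626953) 220
sign scene [ 0.58  -0.112] top (0.5806, -0.1135)
floor z scene [0.02  0.021 0.022 0.024]
```

play_rows(
  plan=[
    [[-1,0,3,0,0,0.004],[6,0,7,0,-0.002,0.004],[18,0,14,0,-0.002,0.004],[31,0,22,0,-0.002,0.004],[44,0,29,0,-0.002,0.004],[56,0,36,0,-0.002,0.004],[66,0,42,0,-0.002,0.004],[74,0,47,0,-0.002,0.004],[79,0,50,0,-0.002,0.004],[81,0,51,0,-0.002,0.004]],
  ],
)

```text
t: 13.22
eef_pos: [0.5199, -0.3061, 0.1156]
eef_rot: [[0.087, 0.985, -0.148], [0.493, -0.172, -0.853], [-0.866, 0.001, -0.501]]
force: [0.8, 0.2, -4.4]
opening: 0.0219
grip_force: 55.0
```

```bash
python3 st.py
python3 - <<'E'
from go import *
Rt=Rf(B(-100),B(30)); G=np.array([.521,-.291,.112]); move(G+.0187*Rt[:,2],Rt)
E
```

```text
t 13.225 q [ 0.4298  0.6274 -0.6128  1.8078  1.2763  1.5981 -0.8883] p [ 0.5199 -0.3061  0.1156] F [ 0.8152  0.2438 -4.3622] open 0.021895716157499072 grip 54.9535659130197
[[ 0.0872  0.9851 -0.148 ]
 [ 0.4929 -0.1718 -0.8529]
 [-0.8657  0.0015 -0.5006]]
 shift [10.6 -1.6  7.4] rot [ 0.002 -0.001 -0.   ]
```

play_rows(
  plan=[
    [[2,0,1,0,0,0],[4,0,2,0,0,0],[6,0,3,0,0,0],[7,0,4,0,0,0],[7.8,0,4.5,0,0,0],[7.8,0,4.5,0,0,0]],
  ],
)

```text
t: 13.98
eef_pos: [0.5199, -0.3061, 0.1067]
eef_rot: [[0.087, 0.985, -0.148], [0.493, -0.172, -0.853], [-0.866, 0.001, -0.501]]
force: [0.2, 0.3, -5.2]
opening: 0.0211
grip_force: 55.0
```

play_rows(
  plan=[
    [[0.5,0,0.3,0,0,0],[1,0,0.6,0,0,0],[1.5,0,0.9,0,0,0],[1.5,0,0.9,0,0,0]],
  ],
)

```text
t: 14.48
eef_pos: [0.5199, -0.3061, 0.105]
eef_rot: [[0.087, 0.985, -0.148], [0.493, -0.172, -0.853], [-0.866, 0.001, -0.501]]
force: [0.3, -0.4, -5.0]
opening: 0.0216
grip_force: 55.0
```

play_rows(
  plan=[
    [[0.4,0,0.25,0,0,0],[0.9,0,0.5,0,0,0],[1.3,0,0.75,0,0,0],[1.3,0,0.75,0,0,0]],
  ],
)

```text
t: 14.98
eef_pos: [0.5199, -0.3061, 0.1035]
eef_rot: [[0.087, 0.985, -0.148], [0.493, -0.172, -0.853], [-0.866, 0.001, -0.501]]
force: [-0.2, 0.2, -4.0]
opening: 0.0213
grip_force: 55.0
```

play_rows(
  plan=[
    [[0.4,0,0.25,0,0,0],[0.9,0,0.5,0,0,0],[1.3,0,0.75,0,0,0],[1.3,0,0.75,0,0,0]],
  ],
)

```text
t: 15.48
eef_pos: [0.5199, -0.3061, 0.1022]
eef_rot: [[0.087, 0.985, -0.148], [0.493, -0.172, -0.853], [-0.866, 0.002, -0.5]]
force: [-0.1, 0.8, -3.6]
opening: 0.0214
grip_force: 55.0
```

play_rows(
  plan=[
    [[0.4,0,0.25,0,0,0],[0.9,0,0.5,0,0,0],[0.9,0,0.5,0,0,0]],
  ],
)

```text
t: 15.85
eef_pos: [0.5201, -0.3063, 0.1021]
eef_rot: [[0.088, 0.985, -0.148], [0.491, -0.172, -0.854], [-0.867, 0.002, -0.499]]
force: [-1.8, 1.4, 4.8]
opening: 0.0215
grip_force: 55.0
```

play_rows(
  plan=[
    [[0.4,0,0.25,0,0,0],[0.9,0,0.5,0,0,0],[0.9,0,0.5,0,0,0]],
  ],
)

```text
t: 16.23
eef_pos: [0.5202, -0.3065, 0.1021]
eef_rot: [[0.089, 0.985, -0.148], [0.49, -0.173, -0.854], [-0.867, 0.003, -0.498]]
force: [-2.4, 1.6, 10.7]
opening: 0.0216
grip_force: 55.0
```

play_rows(
  plan=[
    [[-0.6,0,-0.3,0,0,0],[-1.2,0,-0.7,0,0,0],[-1.2,0,-0.7,0,0,0]],
  ],
)

```text
t: 16.6
eef_pos: [0.5201, -0.3064, 0.1021]
eef_rot: [[0.088, 0.985, -0.148], [0.492, -0.172, -0.854], [-0.866, 0.002, -0.5]]
force: [-1.0, 1.3, 5.5]
opening: 0.0214
grip_force: 55.0
```

play_rows(
  plan=[
    [[0,0,0,0,0,0],[0,0,0,0,0,0],[0,0,0,0,0,0],[0,0,0,0,0,0],[0,0,0,0,0,0]],
  ],
  fingers=120,
)

```text
t: 17.23
eef_pos: [0.5199, -0.3061, 0.1013]
eef_rot: [[0.087, 0.985, -0.148], [0.493, -0.172, -0.853], [-0.866, 0.001, -0.501]]
force: [-0.7, -0.9, 0.9]
opening: 0.0454
grip_force: 0.0
```

```bash
python3 st.py
python3 - <<'E'
from tilt import *
p,d=env.capture("scene"); r=env.silhouettes("blank_round_mid","scene")
for x in r:
    vu=np.argwhere(x["pixels"]); print(x["score"],x["position"],len(vu),vu.min(0),vu.max(0))
b=cv2.cvtColor(p,cv2.COLOR_RGB2BGR)[208:308,155:255]; cv2.imwrite("pics/v3.png",cv2.resize(b,(500,500),interpolation=cv2.INTER_CUBIC))
E
```

```text
t 17.225 q [ 0.4242  0.6513 -0.6059  1.8099  1.2869  1.5915 -0.911 ] p [ 0.5199 -0.3061  0.1013] F [-0.6579 -0.8516  0.8591] open 0.045411043389006124 grip 0.0
[[ 0.0872  0.9851 -0.148 ]
 [ 0.4931 -0.1718 -0.8529]
 [-0.8656  0.0014 -0.5007]]
0.83 [204.9, 266.5] 341 [251 194] [287 212]
```

View pics/v3.png

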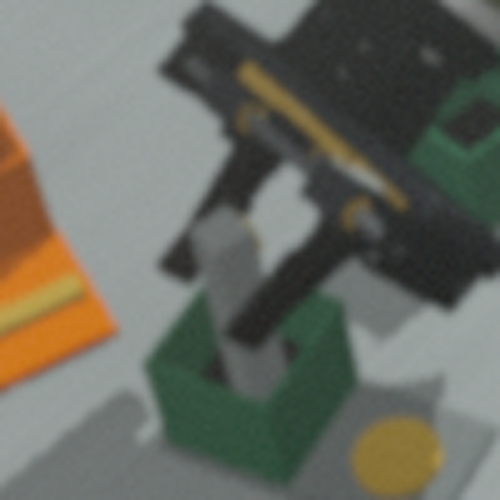

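play_rows(
  plan=[
    [[0,0,-3,0,0,0],[0,0,-9,0,0,0],[0,0,-18,0,0,0],[0,0,-32,0,0,0],[0,0,-50,0,0,0],[0,0,-70,0,0,0],[0,0,-90,0,0,0],[-20,0,-110,0,0,0],[-45,0,-130,0,0,0],[-60,0,-140,0,0,0]],
  ],
)

```text
t: 18.58
eef_pos: [0.5359, -0.2158, 0.2262]
eef_rot: [[0.089, 0.985, -0.147], [0.493, -0.172, -0.853], [-0.866, 0.004, -0.501]]
force: [0.2, 0.2, 0.1]
opening: 0.0461
grip_force: 0.0
```

```bash
python3 st.py
python3 - <<'E'
from path import *
T,Rt=grasp("strip",back=.14); print(T); plan(T,Rt,6)
E
```

```text
t 18.575 q [ 0.3346  0.5161 -0.6985  1.7004  1.1522  1.7885 -0.7863] p [ 0.5359 -0.2158  0.2262] F [0.2442 0.1646 0.0633] open 0.046083733780116605 grip 0.0
[[ 0.0894  0.9852 -0.1466]
 [ 0.4928 -0.1716 -0.8531]
 [-0.8656  0.0041 -0.5008]]
[0.642 0.132 0.152]
cost 0.011684041857365502 p [ 0.261  0.448  0.497  0.366 -0.005 -0.042 -0.015  0.001  0.011  0.001
 -0.008 -0.003  0.005  0.006 -0.001 -0.001  1.57 ]
max res 0.06892012344840714
total rot deg 131.34209900891366
1 row [ 41.   7. -46.] [-0.087  0.174 -0.329] err 0.0 0.0 q [ 0.38   0.482 -0.809  1.685  1.048  1.702 -0.455]
2 row [ 82.  15. -92.] [-0.175  0.347 -0.658] err 0.0 0.0 q [ 0.43   0.502 -0.914  1.617  0.933  1.663 -0.114]
3 row [ 123.   22. -138.] [-0.262  0.521 -0.987] err 0.0 0.0 q [ 0.452  0.59  -1.003  1.5    0.836  1.687  0.212]
4 row [ 163.   30. -184.] [-0.35   0.694 -1.316] err 0.0 0.0 q [ 0.417  0.735 -1.064  1.334  0.767  1.77   0.516]
5 row [ 204.   37. -230.] [-0.437  0.868 -1.645] err 0.0 0.0 q [ 0.321  0.911 -1.1    1.112  0.723  1.902  0.807]
6 row [ 245.   45. -275.] [-0.525  1.041 -1.974] err 0.0 0.0 q [ 0.136  1.073 -1.029  0.806  0.642  2.06   1.139]
```

play_rows(
  plan=[
    [[7,1,-8,-0.016,0.031,-0.059],[20,4,-22,-0.042,0.083,-0.158],[34,6,-39,-0.074,0.146,-0.276],[49,9,-55,-0.105,0.208,-0.395],[64,12,-72,-0.137,0.271,-0.513],[78,14,-88,-0.168,0.333,-0.632],[93,17,-105,-0.2,0.396,-0.75],[108,20,-121,-0.231,0.458,-0.869],[123,22,-138,-0.262,0.521,-0.987]],
  ],
  fingers=0,
)

```text
t: 19.7
eef_pos: [0.5883, -0.0416, 0.1866]
eef_rot: [[-0.752, 0.651, -0.101], [0.616, 0.641, -0.457], [-0.232, -0.406, -0.884]]
force: [0.2, 0.7, -0.2]
opening: 0.0873
grip_force: 0.0
```

```bash
python3 st.py
python3 - <<'E'
from path import *
T,Rt=grasp("strip",back=.11); print(T); plan(T,Rt,3)
E
```

```text
t 19.7 q [ 0.4308  0.5948 -0.9736  1.4905  0.8309  1.6788  0.222 ] p [ 0.5883 -0.0416  0.1866] F [ 0.2197  0.6915 -0.1866] open 0.0873447244162864 grip 0.0
[[-0.7523  0.6509 -0.1013]
 [ 0.6165  0.6414 -0.4567]
 [-0.2323 -0.406  -0.8839]]
[0.627 0.13  0.126]
cost 0.012927722496004738 p [ 0.261  0.448  0.496  0.366 -0.005 -0.042 -0.015  0.001  0.011  0.001
 -0.009 -0.003  0.004  0.006 -0.001 -0.002  1.569]
max res 0.07240670566044938
total rot deg 65.36099384841421
1 row [ 30.  53. -10.] [-0.087  0.172 -0.328] err 0.0 0.0 q [ 0.417  0.726 -1.044  1.36   0.753  1.744  0.516]
2 row [ 60. 107. -19.] [-0.175  0.344 -0.655] err 0.0 0.0 q [ 0.338  0.901 -1.084  1.169  0.706  1.858  0.799]
3 row [ 91. 160. -29.] [-0.262  0.516 -0.983] err 0.0 0.0 q [ 0.2    1.092 -1.106  0.909  0.684  2.016  1.09 ]
```

play_rows(
  plan=[
    [[9,16,-3,-0.026,0.052,-0.098],[20,35,-6,-0.058,0.114,-0.216],[31,54,-10,-0.089,0.175,-0.334],[42,74,-13,-0.121,0.237,-0.452],[53,93,-17,-0.152,0.299,-0.57],[64,112,-20,-0.183,0.361,-0.688],[75,131,-24,-0.215,0.423,-0.806],[85,150,-27,-0.244,0.485,-0.914],[91,160,-29,-0.262,0.516,-0.983],[91,160,-29,-0.262,0.516,-0.983]],
  ],
)

```text
t: 20.95
eef_pos: [0.6273, 0.1304, 0.1245]
eef_rot: [[-0.857, -0.148, -0.494], [-0.127, 0.989, -0.076], [0.5, -0.002, -0.866]]
force: [-0.3, -0.2, -0.5]
opening: 0.0873
grip_force: 0.0
```

```bash
python3 st.py
python3 - <<'E'
from go import *
T,Rt=grasp("strip"); print(T); move(T,Rt)
E
```

```text
t 20.95 q [ 0.1966  1.0831 -1.0843  0.9162  0.6666  2.0014  1.0916] p [0.6273 0.1304 0.1245] F [-0.266  -0.2282 -0.5225] open 0.08727319652685712 grip 0.0
[[-0.8568 -0.1482 -0.4939]
 [-0.1273  0.989  -0.076 ]
 [ 0.4997 -0.0022 -0.8662]]
[0.573 0.122 0.031]
 shift [  0.9  -0.2 108.6] rot [-0.001  0.    -0.003]
```

play_rows(
  plan=[
    [[1,0,30,0,0,-0.003],[1,0,60,0,0,-0.003],[1,0,82,0,0,-0.003],[1,0,97,0,0,-0.003],[1,0,105,0,0,-0.003],[1,0,109,0,0,-0.003],[1,0,109,0,0,-0.003]],
  ],
)

```text
t: 21.82
eef_pos: [0.573, 0.1218, 0.0316]
eef_rot: [[-0.857, -0.15, -0.492], [-0.13, 0.989, -0.076], [0.498, -0.001, -0.867]]
force: [-0.9, 0.3, 0.0]
opening: 0.0871
grip_force: 0.0
```

play_rows(
  plan=[
    [[0,0,0,0,0,0],[0,0,0,0,0,0],[0,0,0,0,0,0],[0,0,0,0,0,0],[0,0,0,0,0,0],[0,0,0,0,0,0],[0,0,0,0,0,0],[0,0,0,0,0,0]],
  ],
  fingers=255,
  newtons=55,
)

```text
t: 22.82
eef_pos: [0.5728, 0.1217, 0.0313]
eef_rot: [[-0.857, -0.151, -0.493], [-0.13, 0.989, -0.076], [0.499, -0.001, -0.867]]
force: [0.2, -1.0, -0.1]
opening: 0.0214
grip_force: 55.0
```

play_rows(
  plan=[
    [[1,0,-2,0,0,0],[4,0,-7,0,0,0],[10,0,-17,0,0,0],[20,0,-35,0,0,0],[35,0,-61,0,0,0],[52,0,-90,0,0,0],[70,0,-121,0,0,0],[84,0,-145,0,0,0],[90,0,-156,0,0,0],[90,0,-156,0,0,0]],
  ],
)

```text
t: 24.08
eef_pos: [0.5728, 0.1219, 0.2119]
eef_rot: [[-0.858, -0.15, -0.492], [-0.13, 0.989, -0.076], [0.498, -0.002, -0.867]]
force: [0.3, 0.4, -4.6]
opening: 0.0215
grip_force: 55.0
```

```bash
python3 st.py
python3 - <<'E'
from path import *
Rt=Rf(B(-100),B(30)); G=np.array([.504,-.1075,.22]); plan(G+.0187*Rt[:,2],Rt,6)
E
```

```text
t 24.075 q [ 0.2784  0.9102 -1.1095  1.0494  0.5375  2.0346  1.0519] p [0.5728 0.1219 0.2119] F [ 0.2811  0.3956 -4.5663] open 0.021544315949856292 grip 54.99985339041757
[[-0.8577 -0.1505 -0.4917]
 [-0.1297  0.9886 -0.0763]
 [ 0.4976 -0.0017 -0.8674]]
cost 0.013288564032583971 p [ 0.261  0.448  0.497  0.366 -0.006 -0.042 -0.015  0.001  0.01   0.001
 -0.008 -0.003  0.004  0.006 -0.001 -0.001  1.57 ]
max res 0.07249887287593793
total rot deg 131.16218806069722
1 row [ 15. -39.   9.] [ 0.088 -0.172  0.329] err 0.0 0.0 q [ 0.378  0.727 -1.077  1.274  0.564  1.866  0.787]
2 row [ 31. -77.  18.] [ 0.177 -0.345  0.657] err 0.0 0.0 q [ 0.419  0.566 -1.031  1.453  0.617  1.739  0.502]
3 row [  46. -116.   28.] [ 0.265 -0.517  0.986] err 0.0 0.0 q [ 0.4    0.454 -0.97   1.591  0.706  1.672  0.176]
4 row [  62. -155.   37.] [ 0.353 -0.689  1.315] err 0.0 0.0 q [ 0.333  0.415 -0.895  1.687  0.826  1.68  -0.191]
5 row [  77. -193.   46.] [ 0.442 -0.862  1.644] err 0.0 0.0 q [ 0.248  0.446 -0.804  1.738  0.946  1.753 -0.57 ]
6 row [  93. -232.   55.] [ 0.53  -1.034  1.972] err 0.0 0.0 q [ 0.175  0.522 -0.696  1.742  1.036  1.858 -0.933]
```

play_rows(
  plan=[
    [[2,-5,1,0.011,-0.021,0.039],[6,-16,4,0.037,-0.072,0.138],[11,-28,7,0.064,-0.124,0.237],[16,-39,9,0.09,-0.176,0.335],[20,-51,12,0.117,-0.227,0.434],[25,-63,15,0.143,-0.279,0.532],[30,-74,18,0.17,-0.331,0.631],[35,-88,21,0.201,-0.393,0.749],[41,-102,24,0.233,-0.455,0.868],[46,-116,28,0.265,-0.517,0.986]],
  ],
)

```text
t: 25.32
eef_pos: [0.5358, -0.002, 0.2093]
eef_rot: [[-0.748, 0.657, -0.1], [0.619, 0.635, -0.462], [-0.24, -0.408, -0.881]]
force: [-0.6, 1.1, -4.7]
opening: 0.0211
grip_force: 55.0
```

```bash
python3 st.py
python3 - <<'E'
from path import *
Rt=Rf(B(-100),B(30)); G=np.array([.504,-.1075,.22]); plan(G+.0187*Rt[:,2],Rt,3)
E
```

```text
t 25.325 q [ 0.3922  0.4653 -0.9623  1.5835  0.7149  1.6744  0.1709] p [ 0.5358 -0.002   0.2093] F [-0.5903  1.1226 -4.7486] open 0.02112404230660704 grip 54.99684399107707
[[-0.7476  0.6565 -0.1002]
 [ 0.6193  0.6347 -0.4622]
 [-0.2399 -0.4076 -0.8811]]
cost 0.014476209037627029 p [ 0.261  0.449  0.497  0.366 -0.005 -0.042 -0.016  0.001  0.011  0.001
 -0.008 -0.003  0.004  0.007 -0.001 -0.002  1.57 ]
max res 0.07615332500406025
total rot deg 65.35700859875207
1 row [-17. -33.  19.] [ 0.087 -0.172  0.328] err 0.0 0.0 q [ 0.331  0.416 -0.892  1.689  0.826  1.678 -0.194]
2 row [-33. -67.  39.] [ 0.175 -0.344  0.655] err 0.0 0.0 q [ 0.246  0.447 -0.801  1.738  0.946  1.752 -0.571]
3 row [ -50. -100.   58.] [ 0.262 -0.516  0.983] err 0.0 0.0 q [ 0.173  0.522 -0.693  1.741  1.036  1.857 -0.933]
```

play_rows(
  plan=[
    [[-3,-6,3,0.016,-0.031,0.059],[-7,-14,8,0.037,-0.072,0.138],[-12,-24,14,0.063,-0.124,0.236],[-18,-36,21,0.094,-0.186,0.354],[-24,-48,28,0.126,-0.248,0.472],[-30,-60,35,0.157,-0.31,0.59],[-36,-72,42,0.189,-0.372,0.708],[-42,-84,49,0.22,-0.433,0.826],[-47,-94,54,0.246,-0.485,0.924],[-50,-100,58,0.262,-0.516,0.983]],
  ],
)

```text
t: 26.58
eef_pos: [0.5022, -0.1231, 0.2101]
eef_rot: [[0.084, 0.985, -0.15], [0.494, -0.172, -0.852], [-0.865, -0.002, -0.501]]
force: [-1.3, -0.6, -4.8]
opening: 0.0213
grip_force: 55.0
```

play_rows(
  plan=[
    [[0,0,0,0,0,0]],
  ],
)

```text
t: 26.7
eef_pos: [0.5024, -0.1229, 0.2101]
eef_rot: [[0.081, 0.985, -0.149], [0.496, -0.17, -0.852], [-0.865, -0.005, -0.502]]
force: [0.5, 0.5, -4.4]
opening: 0.0213
grip_force: 55.0
```

```bash
python3 st.py
python3 - <<'E'
from tilt import *
Rt=Rf(B(-100),B(30)); G=np.array([.504,-.1075,.22]); move(G+.0187*Rt[:,2],Rt)
G[2]=.122; move(G+.0187*Rt[:,2],Rt,"low")
p,d=env.capture("scene")
for r in env.silhouettes("blank_strip_mid","scene"):
    vu=np.argwhere(r["pixels"]); print(r["score"],r["position"],len(vu)); 
    print([(v,vu[vu[:,0]==v,1].min(),vu[vu[:,0]==v,1].max()) for v in np.unique(vu[:,0])])
print(proj("scene",[[.504,-.1075,z] for z in (.132,.16,.19,.22,.252)]))
b=cv2.cvtColor(p,cv2.COLOR_RGB2BGR)[160:280,190:310]; cv2.imwrite("pics/v4.png",cv2.resize(b,(600,600),interpolation=cv2.INTER_CUBIC))
E
```

```text
t 26.7 q [ 0.1619  0.5106 -0.6811  1.7409  1.0255  1.855  -0.9193] p [ 0.5024 -0.1229  0.2101] F [ 0.5452  0.5096 -4.4464] open 0.02126192105058294 grip 54.99977485014227
[[ 0.0815  0.9854 -0.1494]
 [ 0.4956 -0.1701 -0.8517]
 [-0.8647 -0.0046 -0.5023]]
 shift [-0.9 -1.1  0.4] rot [ 0.001 -0.003  0.006]
low shift [83.9 -0.6 49.6] rot [ 0.001 -0.003  0.006]
0.85 [243.1, 194.9] 402
[(np.int64(171), np.int64(240), np.int64(243)), (np.int64(172), np.int64(238), np.int64(245)), (np.int64(173), np.int64(236), np.int64(246)), (np.int64(174), np.int64(235), np.int64(247)), (np.int64(175), np.int64(235), np.int64(247)), (np.int64(176), np.int64(235), np.int64(247)), (np.int64(177), np.int64(236), np.int64(247)), (np.int64(178), np.int64(236), np.int64(247)), (np.int64(179), np.int64(236), np.int64(247)), (np.int64(180), np.int64(236), np.int64(247)), (np.int64(181), np.int64(236), np.int64(246)), (np.int64(182), np.int64(236), np.int64(245)), (np.int64(183), np.int64(237), np.int64(244)), (np.int64(184), np.int64(237), np.int64(244)), (np.int64(185), np.int64(237), np.int64(243)), (np.int64(18
[... 699 characters left out ...]
t64(201), np.int64(239), np.int64(250)), (np.int64(202), np.int64(239), np.int64(250)), (np.int64(203), np.int64(239), np.int64(251)), (np.int64(204), np.int64(240), np.int64(251)), (np.int64(205), np.int64(240), np.int64(251)), (np.int64(206), np.int64(240), np.int64(251)), (np.int64(207), np.int64(240), np.int64(251)), (np.int64(208), np.int64(240), np.int64(251)), (np.int64(209), np.int64(240), np.int64(251)), (np.int64(210), np.int64(241), np.int64(251)), (np.int64(211), np.int64(242), np.int64(250)), (np.int64(212), np.int64(243), np.int64(248)), (np.int64(213), np.int64(244), np.int64(247))]
[[245.448 209.795]
 [244.334 201.874]
 [243.099 193.098]
 [241.82  184.006]
 [240.404 173.941]]
```

View pics/v4.png

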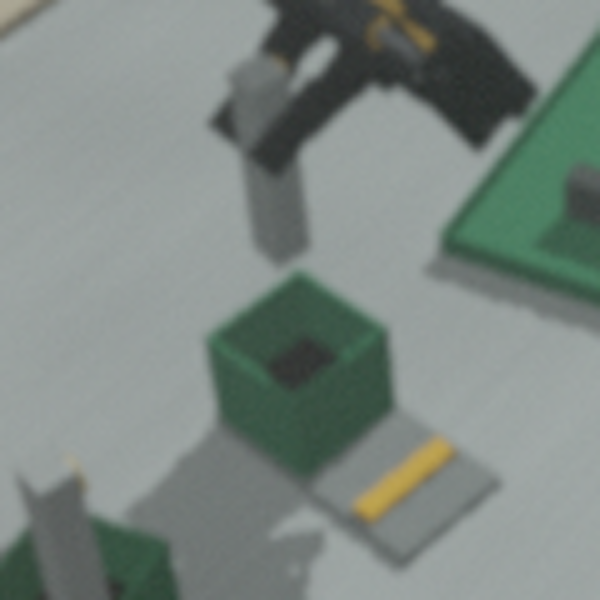

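The strip blank hangs vertical above its nest at crop (275,190), and the round blank stands in its own nest at the lower left. I'll lower it now.

play_rows(
  plan=[
    [[3,-1,2,0,-0.002,0.006],[10,-1,6,0,-0.002,0.006],[22,-1,13,0,-0.002,0.006],[35,-1,20,0,-0.002,0.006],[48,-1,28,0,-0.002,0.006],[60,-1,36,0,-0.002,0.006],[70,-1,41,0,-0.002,0.006],[78,-1,46,0,-0.002,0.006],[82,-1,49,0,-0.002,0.006],[84,-1,50,0,-0.002,0.006]],
  ],
)

```text
t: 28.05
eef_pos: [0.5019, -0.1232, 0.1137]
eef_rot: [[0.089, 0.985, -0.148], [0.493, -0.173, -0.853], [-0.866, 0.003, -0.5]]
force: [-0.1, -0.5, -4.3]
opening: 0.0215
grip_force: 55.0
```

play_rows(
  plan=[
    [[1,0,0.6,0,0,0],[2,0,1.2,0,0,0],[3,0,1.8,0,0,0],[4,0,2.3,0,0,0],[4.5,0,2.6,0,0,0],[4.5,0,2.6,0,0,0]],
  ],
)

```text
t: 28.8
eef_pos: [0.5018, -0.1232, 0.1086]
eef_rot: [[0.089, 0.985, -0.148], [0.493, -0.173, -0.853], [-0.866, 0.003, -0.501]]
force: [-0.6, -0.5, -3.9]
opening: 0.022
grip_force: 55.0
```

play_rows(
  plan=[
    [[0.8,0,0.5,0,0,0],[1.6,0,0.9,0,0,0],[2.4,0,1.4,0,0,0],[3.2,0,1.8,0,0,0],[3.9,0,2.2,0,0,0],[3.9,0,2.2,0,0,0]],
  ],
)

```text
t: 29.55
eef_pos: [0.5018, -0.1231, 0.104]
eef_rot: [[0.089, 0.985, -0.148], [0.493, -0.173, -0.853], [-0.866, 0.003, -0.501]]
force: [-0.6, -0.2, -5.1]
opening: 0.0215
grip_force: 55.0
```

play_rows(
  plan=[
    [[0.4,0,0.25,0,0,0],[0.9,0,0.5,0,0,0],[1.3,0,0.75,0,0,0],[1.3,0,0.75,0,0,0]],
  ],
)

```text
t: 30.05
eef_pos: [0.5019, -0.1231, 0.1026]
eef_rot: [[0.089, 0.985, -0.148], [0.493, -0.173, -0.853], [-0.866, 0.003, -0.501]]
force: [-0.1, -0.5, -4.8]
opening: 0.0214
grip_force: 55.0
```

play_rows(
  plan=[
    [[0.4,0,0.25,0,0,0],[0.9,0,0.5,0,0,0],[1.3,0,0.75,0,0,0],[1.3,0,0.75,0,0,0]],
  ],
)

```text
t: 30.55
eef_pos: [0.5019, -0.1232, 0.1011]
eef_rot: [[0.089, 0.985, -0.148], [0.493, -0.173, -0.853], [-0.866, 0.003, -0.501]]
force: [0.1, -0.4, -5.4]
opening: 0.0213
grip_force: 55.0
```

play_rows(
  plan=[
    [[0.4,0,0.25,0,0,0],[0.9,0,0.5,0,0,0],[1.3,0,0.75,0,0,0],[1.3,0,0.75,0,0,0]],
  ],
)

```text
t: 31.05
eef_pos: [0.502, -0.1232, 0.1003]
eef_rot: [[0.089, 0.985, -0.148], [0.492, -0.173, -0.853], [-0.866, 0.004, -0.5]]
force: [-0.2, 1.0, 3.1]
opening: 0.0215
grip_force: 55.0
```

play_rows(
  plan=[
    [[0.4,0,0.25,0,0,0],[0.9,0,0.5,0,0,0],[0.9,0,0.5,0,0,0]],
  ],
)

```text
t: 31.42
eef_pos: [0.5021, -0.1233, 0.1003]
eef_rot: [[0.09, 0.985, -0.148], [0.49, -0.173, -0.854], [-0.867, 0.004, -0.498]]
force: [-2.3, 2.2, 11.0]
opening: 0.0213
grip_force: 55.0
```

Contact with the floor. I'll ease off, release and retreat.

play_rows(
  plan=[
    [[-0.5,0,-0.3,0,0,0],[-1,0,-0.6,0,0,0],[-1,0,-0.6,0,0,0]],
  ],
)

```text
t: 31.8
eef_pos: [0.502, -0.1232, 0.1003]
eef_rot: [[0.089, 0.985, -0.148], [0.492, -0.173, -0.853], [-0.866, 0.004, -0.5]]
force: [-1.7, 1.0, 5.7]
opening: 0.0216
grip_force: 55.0
```

play_rows(
  plan=[
    [[0,0,0,0,0,0],[0,0,0,0,0,0],[0,0,0,0,0,0],[0,0,0,0,0,0],[0,0,0,0,0,0]],
  ],
  fingers=120,
)

```text
t: 32.42
eef_pos: [0.5019, -0.1231, 0.0997]
eef_rot: [[0.089, 0.985, -0.148], [0.493, -0.173, -0.853], [-0.866, 0.003, -0.501]]
force: [-0.3, -0.2, 0.4]
opening: 0.0461
grip_force: 0.0
```

play_rows(
  plan=[
    [[0,0,-3,0,0,0],[0,0,-9,0,0,0],[0,0,-18,0,0,0],[0,0,-32,0,0,0],[0,0,-50,0,0,0],[0,0,-70,0,0,0],[0,0,-90,0,0,0],[-20,0,-110,0,0,0],[-45,0,-130,0,0,0],[-60,0,-140,0,0,0]],
  ],
)

```text
t: 33.67
eef_pos: [0.5176, -0.0327, 0.2244]
eef_rot: [[0.091, 0.985, -0.147], [0.493, -0.173, -0.853], [-0.865, 0.005, -0.501]]
force: [0.7, 1.2, -0.6]
opening: 0.046
grip_force: 0.0
```

play_rows(
  plan=[
    [[0,0,0,0,0,0],[0,0,0,0,0,0]],
  ],
)

```text
t: 33.92
eef_pos: [0.517, -0.0338, 0.2212]
eef_rot: [[0.088, 0.985, -0.149], [0.492, -0.173, -0.853], [-0.866, 0.002, -0.5]]
force: [-0.2, -0.4, -0.8]
opening: 0.0459
grip_force: 0.0
```

```bash
python3 st.py
python3 - <<'E'
from tilt import *
p,d=env.capture("scene"); P=cloud("scene",d)
for n,c in (("round",(.521,-.291)),("strip",(.504,-.1075))):
    m=(np.abs(P[...,0]-c[0])<.03)&(np.abs(P[...,1]-c[1])<.03)&(P[...,2]>.133)&(P[...,2]<.16); print(n,m.sum(),P[m].mean(0),P[m][:,2].max())
    print("axis proj",proj("scene",[[*c,.08],[*c,.142]]).ravel())
    for r in env.silhouettes(f"blank_{n}_mid","scene"):
        vu=np.argwhere(r["pixels"]); print(r["score"],r["position"],len(vu)); print([(int(v),int(vu[vu[:,0]==v,1].min()),int(vu[vu[:,0]==v,1].max())) for v in np.unique(vu[:,0])[::4]])
b=cv2.cvtColor(p,cv2.COLOR_RGB2BGR)[190:320,160:310]; cv2.imwrite("pics/v5.png",cv2.resize(b,(690,598),interpolation=cv2.INTER_CUBIC))
E
```

```text
t 33.925 q [ 0.0111  0.5933 -0.6928  1.6056  0.9842  1.9849 -0.9859] p [ 0.517  -0.0338  0.2212] F [-0.1985 -0.3976 -0.8142] open 0.04589183925977979 grip 0.0
[[ 0.0884  0.9849 -0.1488]
 [ 0.4921 -0.1731 -0.8532]
 [-0.866   0.0021 -0.5   ]]
round 109 [ 0.526 -0.29   0.142] 0.14739382233853582
axis proj [201.768 271.633 197.335 254.789]
0.88 [204.1, 270.3] 503
[(250, 199, 201), (254, 193, 206), (258, 193, 207), (262, 194, 207), (266, 195, 208), (270, 196, 209), (274, 197, 210), (278, 198, 211), (282, 199, 212), (286, 201, 210)]
strip 78 [ 0.507 -0.108  0.14 ] 0.1447491690379128
axis proj [247.427 223.855 245.055 206.995]
0.65 [247.6, 221.0] 365
[(204, 245, 248), (208, 240, 251), (212, 241, 251), (216, 241, 252), (220, 242, 252), (224, 243, 253), (228, 243, 254), (232, 244, 254), (236, 245, 252)]
```

View pics/v5.png

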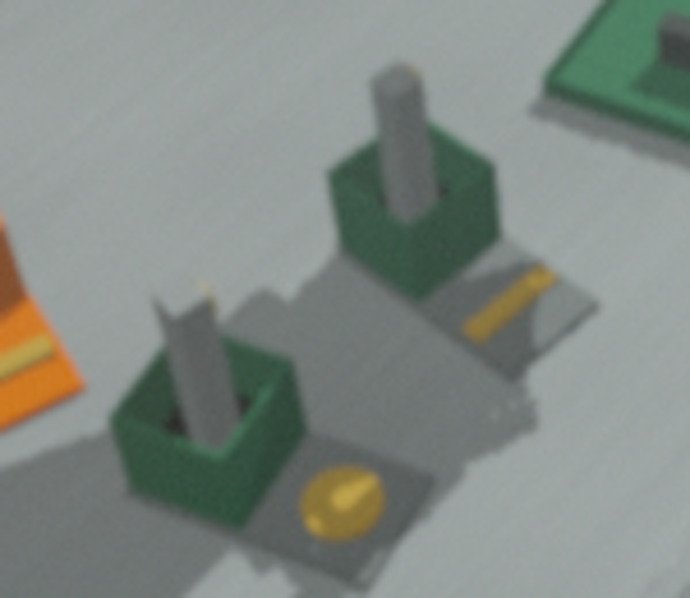

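Both blanks stand upright, tags up, in their own nests. Their image slopes match vertical to within about 2°, and the gripper is clear of everything.

```bash
python3 -c "
from bench import env
print(env.close_job())"
```

```text
the job is handed in; nothing more can be done
None
```

The round-tagged blank stands upright in the round-sign nest and the strip-tagged blank in the strip-sign nest, both let go; I handed the job in at about 34 s, and no verdict was returned.

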